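Load the mixing flask and hold it down in the sprung mixer ring

ROBOT

A 6-joint arm with a two-finger parallel gripper is mounted at the origin on the work surface; the furniture and walls round the work are solid. World frame = base frame: x ahead of the robot, y to its left, z up, the work surface at z = 0. Lengths are in m, angles in rad, forces in N, time in s.
With the tool pointing down it reaches from about 0.425 to 0.95 m from the base axis. Payload 3.5 kg.
Tool frame: the origin (TCP) lies on the centre line of the jaws, within the pads' length; the fingertips stand 11 mm ahead of it and the grasp point (between the pads) lies 8 mm behind it; x points along the fingers, y is the direction in which the jaws open and shut, and the axes are right-handed (so a half turn about x gives the same grasp; the last joint's range is limited). The gripper opens to 85 mm and grips with 20 to 120 N. Pads are 22 mm wide; open, the fingers measure 114 mm over their backs; the gripper's body (76 mm by 85 mm) begins 54 mm behind the grasp point. The pads swing forward as they close: fully open they stand 13 mm farther back than shut.
Start: joints at [-1.483, 0.286, 1.577, -0, 1.279, -0.15], TCP at [0.159, -0.656, 0.242] pointing down, gripper open.
Joint ranges: [-2.77, 2.77], [-0.9, 2.22], [0.21, 2.48], [-1.53, 4.67], [0.24, 2.81], [-2.84, 2.84]. Speed limits (rad/s): [2.79, 2.79, 3.14, 3.14, 3.14, 3.14].

INTERFACE

Orientations are given as a unit quaternion [x, y, z, w].
In Python, from plant import ctrl gives the robot as it stands. The module is installed in compiled form; this text tells all that it offers.
- The arm moves only by the tool drive_tool, never from a script. Its argument "series" is a list of rows, each a list of 2 entries, a list of its own where there are three numbers: the shift along the tool's x, y, z in units of 50 mm (1.0 is 50 mm), then the turn, a rotation vector about the tool's x, y, z in degrees. A call has 1 to 5 rows; each row shifts and turns the pose as measured when the row begins, along the tool's axes as they then stand; what a row does not reach is not made up. A row lasts 1/10 s, in which the tool goes at most 50 mm and 8.59 degrees, less where a joint would pass 70% of its speed; a pose out of reach is approached as far as the arm can. A call is refused whole if a number of a shift passes 1 or a number of a turn 8.59, either way. A call with a gripper value outside its range is refused whole. "grip" is the gripper's target within -1 to 1 (fully open at 1, half-way at 0, shut at -1), set as the call begins (left out, the last holds). The fingers move at their own pace and stop on an object; "newtons" is the grip in N (left out, the last holds). Time passes only in rows, so rows that do not move let the fingers close. It gives the time, the measured TCP pose, the force and the opening at its end, in the units of the state.
- ctrl.get_state(): the state, without advancing time (a new reading comes with each control period).
- ctrl.read_camera(name): name is "scene" or "top"; returns a dict with "img" (420x560x3 uint8, red, green, blue), "camera_matrix" (3x3 intrinsics, pixels), "R" (3x3) and "t" (3): a world point X has camera coordinates R X + t. Camera axes: x right, y down, z forward; pixel columns grow to the right and rows downward; lengths in m; the calibration is good to about 2 mm. A picture is of the moment at which its call begins. There is no depth.
- ctrl.sign_off(): hands the job in, once; it reports no verdict.
The state is a dict: "time": time; "qpos": joint angles; "dq": joint speeds; "joint_efforts": joint torques, N m; "eef_pos": TCP position; "tcp_rot": TCP orientation; "contact_force": force on the tool from outside, world axes, zero at the start; "wrist_torque": the same for the moment, N m; "opening": opening from 0.0 (shut) to 1.0 (fully open).
Only numpy, scipy, OpenCV 4.12 (cv2) and the standard library are available. Lean on these libraries where they do the work, as an engineer would, in place of code of your own. Each camera call takes 0.05 s, during which the arm holds its last target.

TASK

Pour all five steel mixing balls from the pouring scoop into the round flask and stand the empty scoop upright on the table again. Then set the flask upright in the mixer's sprung ring, press it down until the ring meets the housing, and finish while you are still holding it pressed down there, as the mixer only runs while it is held. Leave the little lidded pot and the polish bottles that stand among the work where they are.

Things in the scene. Friction and masses are not known exactly. Their poses are not given: they have to be found in the camera images.
- scoop_grip (a point): Pouring scoop: open-topped plain aluminium box, outside 40 mm wide (y) and 46 mm high, walls 3 mm, loose, 90 g; upright side walls x -22 to +23 mm, beyond that a pouring ramp. This point: midway between the side walls, 28 mm above the underside; grip here across the 40 mm width (y). x runs from lip to back, z up. Balls lie loose on its floor.
- scoop_lip (a point): middle of the scoop's pouring lip, 62.5 mm in -x of and 3 mm above scoop_grip; 34 mm opening between the side walls. The ramp rises from the floor to this lip at 35 degrees, so the scoop pours over its -x end when tilted clearly more than 35 degrees; about 75 degrees empties it
- ball1_center (a point): smooth, slippery steel mixing ball, 15 mm in diameter, 14 g, its centre; starts in the scoop
- ball2_center (a point): smooth, slippery steel mixing ball, 15 mm in diameter, 14 g, its centre; starts in the scoop
- ball3_center (a point): smooth, slippery steel mixing ball, 15 mm in diameter, 14 g, its centre; starts in the scoop
- ball4_center (a point): smooth, slippery steel mixing ball, 15 mm in diameter, 14 g, its centre; starts in the scoop
- ball5_center (a point): smooth, slippery steel mixing ball, 15 mm in diameter, 14 g, its centre; starts in the scoop
- flask_neck (a point): Round clear glass flask, loose, 105 to 210 g empty, open on top: flat foot 40 mm across, belly 76 mm across at 32 mm height, straight neck 54 mm outside, 48 mm inside, from 64 mm height to the rim at 96 mm. This point: on its axis, 80 mm above its underside; grip the neck here from above. z up its axis; yaw does not matter
- flask_mouth (a point): centre of the flask's mouth at the level of its rim, 96 mm above its underside
- flask_bulb (a point): centre of the flask's belly, 30 mm above its underside
- ring_top (a point): Mixer's sprung steel ring (56 mm hole, 92 mm outside, 8 mm thick) on a coil spring over a round white housing (104 mm across, 34 mm high, fixed, small control pod on its -x side). This point: centre of the ring's top face, 60 mm above the table at rest, 42 mm when pressed fully down. The flask's belly seats in the hole with its underside 9 mm below this point
- ring (a joint): how far the ring is pressed straight down, in m: 0 at rest, 0.018 on the housing's rim. It carries the filled flask without sinking; fully down takes about 6 to 7 N more than the flask's weight; springs back when let go
- by_pigment_2: small round pot with a black lid, 32 mm wide, 23 mm high; bystander, origin at the centre of its underside
- by_polish_4: small pale polish bottle with a tall slim gold cap, 27 x 34 mm, 82 mm high; bystander, origin at the centre of its underside
Things that resemble listed ones, but are neither listed nor needed, are in the scene too. Leave any brown look-alike of the part that bears scoop_grip alone.

How it is judged:
On the way:
1. all five balls are in the flask while the ring is not pressed down (distance between each of ball1_center, ball2_center, ball3_center, ball4_center, ball5_center and flask_bulb below 0.034 m and value of joint ring below 0.006 m), for 0.2 s.
At the end, for the whole second after the job is handed in: All five balls in the flask; flask upright (0.12 rad), centred (6 mm) and seated (5 mm) in the ring; ring pressed more than 14 of its 18 mm and the fingers still on the flask, pressing at least 3 N on the ring; the scoop upright on the table, let go (distance between each of ball1_center, ball2_center, ball3_center, ball4_center, ball5_center and flask_bulb below 0.034 m and value of joint ring above 0.014 m and horizontal distance between flask_bulb and ring_top below 0.006 m and z of flask_bulb in the frame of ring_top below 0.026 m and angle between flask_bulb's own z axis and vertical below 0.12 rad and contact force between the fingers and flask above 1 N and contact force between flask and ring above 3 N and angle between scoop_grip's own z axis and vertical below 0.15 rad and height (world z) of scoop_grip below 0.034 m and contact force between the fingers and scoop below 0.1 N); the arm keeps its last pose, push and grip.
It fails at once if a bystander (small round pot with a black lid) was moved more than 30 mm or knocked over (distance of by_pigment_2 from where it was at the start of the episode above 0.03 m or angle between by_pigment_2's own z axis and vertical above 0.5 rad).
It fails at once if a bystander (small pale polish bottle with a tall slim gold cap) was moved more than 30 mm or knocked over (distance of by_polish_4 from where it was at the start of the episode above 0.03 m or angle between by_polish_4's own z axis and vertical above 0.5 rad).
It also fails if it takes over 64 s, if anything falls off the work surface, if the arm or the gripper's body presses on something with over 40 N, if the wrist force passes 120 N, or if a joint passes its speed limit or range.

## Working session

There is one attempt and no reset: what is moved stays moved. The work goes in short steps, Python scripts to look and compute and a tool call to move; the robot and the scene stay as the last step left them, time stands still between calls to the robot, and variables do not carry over. Pictures are saved under pics/ and viewed, and the job is handed in when it is done.

Besides the shell and the picture viewer there is one more tool, called after ">>>" in YAML: its name, and indented under it one key for each argument. drive_tool: Moves the arm, as the interface text tells. Its arguments: {"type":"object","properties":{"series":{"type":"array"},"grip":{"type":"number"},"newtons":{"type":"number"}},"required":["series"]}

```bash
mkdir -p pics; ls; python3 - <<'E'
from plant import ctrl
import cv2
for n in("scene","top"):
    c=ctrl.read_camera(n); cv2.imwrite(f"pics/{n}0.png",c["img"][:,:,::-1]); print(n,c["camera_matrix"].tolist(),c["R"].tolist(),c["t"].tolist())
print(ctrl.get_state())
E
```

```text
pics
scene [[441.0355778991397, 0.0, 272.39993977123805], [0.0, 441.0355778991397, 206.29228721607888], [0.0, 0.0, 1.0]] [[-0.6186997967093278, -0.7856274946612364, -3.4411405745440826e-05], [-0.3281490015900652, 0.25846471439049434, -0.9085781332227205], [0.7138128566419069, -0.5621258142509992, -0.41771494424472244]] [0.25224637451042903, 0.2611570889125422, 0.6421238669840804]
top [[427.33651675992223, 0.0, 284.62537834026915], [0.0, 427.33651675992223, 212.35123165579188], [0.0, 0.0, 1.0]] [[0.0008690477474050511, -0.9994767543687236, -0.032333608406345346], [-0.9925063628064363, 0.003088757667907389, -0.12215391669859525], [0.12218987087623563, 0.03219746966193306, -0.9919843539101902]] [-0.05109621805737442, 0.47723760685511746, 0.8883842104372858]
{'time': 0.1, 'qpos': array([-1.48297415e+00,  2.87123233e-01,  1.57802610e+00,  1.60379096e-06,
        1.27865381e+00, -1.50001806e-01]), 'dq': array([ 0.00121816, -0.00407209, -0.00272607, -0.00116747,  0.00101464,
       -0.00064577]), 'joint_efforts': array([ 5.14365802e-04, -4.07297230e+01, -2.93699563e+01, -1.46335028e-04,
        3.43852495e-03,  2.61592508e-07]), 'eef_pos': array([ 0.1589986 , -0.65540889,  0.24105716]), 'tcp_rot': array([ 0.70213783,  0.08466637, -0.70208816,  0.08310411]), 'contact_force': array([0.28779605, 1.41533974, 0.04499524]), 'wrist_torque': array([ 0.04689671,  0.07026869, -0.0222762 ]), 'opening': 0.9981173335232996}
```

View pics/scene0.png

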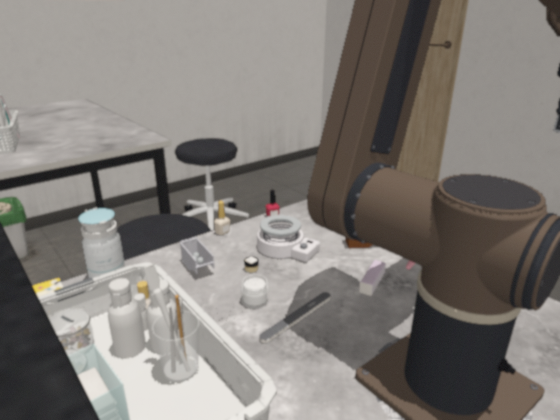

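View pics/top0.png

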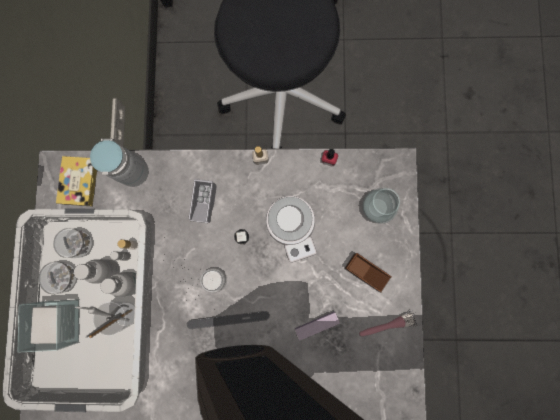

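```bash
python3 - <<'E'
import cv2
a=cv2.imread("pics/top0.png")
cv2.imwrite("pics/z1.png",cv2.resize(a[140:300,160:430],None,fx=2.9,fy=2.9,interpolation=cv2.INTER_CUBIC))
a=cv2.imread("pics/scene0.png")
cv2.imwrite("pics/z2.png",cv2.resize(a[180:310,160:380],None,fx=3.6,fy=3.6,interpolation=cv2.INTER_CUBIC))
E
```

```text
(no output)
```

View pics/z1.png

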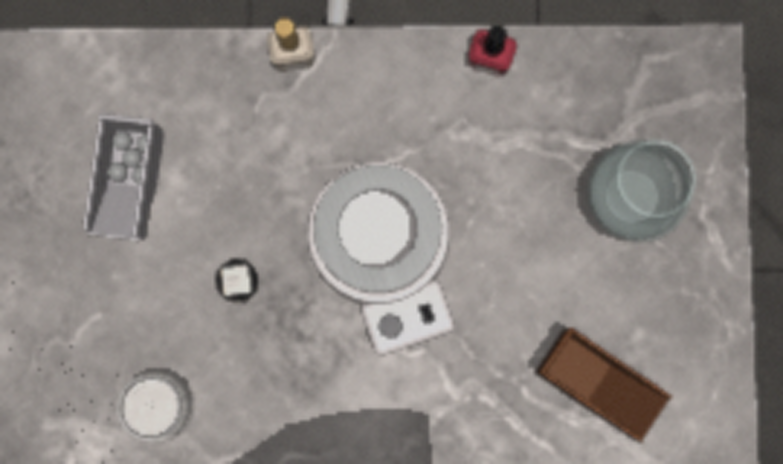

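View pics/z2.png

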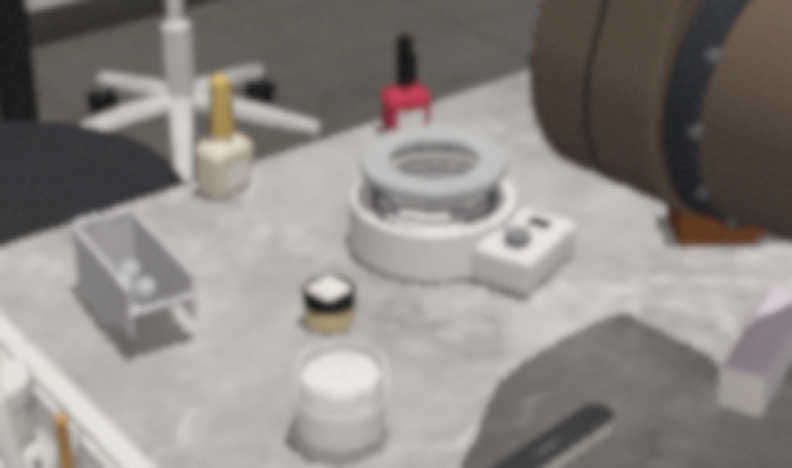

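```bash
cat > h.py <<'E'
import numpy as np, cv2, json
from plant import ctrl
from scipy.spatial.transform import Rotation as Ro
CAM={}
def cam(n,save=None):
    c=ctrl.read_camera(n)
    if save: cv2.imwrite(save,c["img"][:,:,::-1])
    CAM[n]=c; return c
def p2w(c,u,v,z):
    R=np.array(c["R"]);t=np.array(c["t"]);K=np.array(c["camera_matrix"])
    C=-R.T@t; d=R.T@np.linalg.solve(K,[u,v,1]); return C+d*(z-C[2])/d[2]
def w2p(c,X):
    X=np.atleast_2d(X); q=(X@np.array(c["R"]).T+c["t"])@np.array(c["camera_matrix"]).T
    return q[:,:2]/q[:,2:]
def circ(x,y,z,r,n=60):
    a=np.linspace(0,2*np.pi,n); return np.c_[x+r*np.cos(a),y+r*np.sin(a),0*a+z]
E
cat > loc.py <<'E'
from h import *
c=cam("top")
print("camC",-c["R"].T@c["t"])
Z=lambda X,Y:(160+X/2.9,140+Y/2.9)
for nm,X,Y,z in [("scoop back L",101,119,.046),("scoop back R",155,121,.046),("scoop lipL",88,235,.046),("lipR",143,240,.046),("lipL z31",88,235,.031),("lipR z31",143,240,.031),
 ("mouth",655,179,.096),("ring",376,229,.060),("ringouter",379,230,.06),("housing",379,233,.034),("pot",237,280,.023),("polish base",291,52,.035),("cap top",284,30,.082),("jar",156,406,.04),("red",492,55,.03),("redcap",496,38,.08)]:
    print(nm,p2w(c,*Z(X,Y),z).round(4))
E
python3 loc.py
```

```text
camC [ 0.36515421 -0.08114728  0.93790755]
scoop back L [0.5431 0.1399 0.046 ]
scoop back R [0.5414 0.0999 0.046 ]
scoop lipL [0.4571 0.1472 0.046 ]
lipR [0.4534 0.1068 0.046 ]
lipL z31 [0.4587 0.151  0.031 ]
lipR z31 [0.4549 0.1099 0.031 ]
mouth [ 0.4894 -0.254   0.096 ]
ring [ 0.4595 -0.0631  0.06  ]
ringouter [ 0.4588 -0.0652  0.06  ]
housing [ 0.4593 -0.0647  0.034 ]
pot [0.4257 0.0408 0.023 ]
polish base [0.5954 0.0009 0.035 ]
cap top [0.5995 0.0018 0.082 ]
jar [0.3339 0.0959 0.04  ]
red [ 0.5933 -0.1492  0.03  ]
redcap [ 0.593  -0.1485  0.08  ]
```

```bash
cat > ov.py <<'E'
from h import *
import sys
def scoop(gx,gy,yaw):
    R=Ro.from_euler('z',yaw,degrees=True).as_matrix(); o=np.array([gx,gy,.028])
    P=[]
    for s in(-.02,.02):
        P.append(np.array([[-.0625,s,.003],[-.022,s,-.028],[.026,s,-.028],[.026,s,.018],[-.0625,s,.018],[-.0625,s,.003]]))
    P.append(np.array([[.026,-.02,.018],[.026,.02,.018]]));P.append(np.array([[-.0625,-.02,.003],[-.0625,.02,.003]]))
    return [p@R.T+o for p in P]
def flask(x,y,z=0): return [circ(x,y,z+a,r) for a,r in((.096,.027),(.096,.024),(.064,.027),(.032,.038),(0,.02))]
def ring(x,y): return [circ(x,y,.06,.046),circ(x,y,.06,.028),circ(x,y,.034,.052),circ(x,y,0,.052)]
def draw(c,curves,box,f,out):
    im=cv2.resize(np.ascontiguousarray(c["img"][box[1]:box[3],box[0]:box[2],::-1]),None,fx=f,fy=f,interpolation=cv2.INTER_CUBIC)
    for k,p in enumerate(curves):
        q=((w2p(c,p)+.5-[box[0],box[1]])*f).astype(np.int32); cv2.polylines(im,[q],False,(0,0,255) if k%2 else (0,255,0),1)
    cv2.imwrite(out,im)
E
python3 - <<'E'
from ov import *
t=cam("top");s=cam("scene")
cs=scoop(.517,.1225,-4.7); cf=flask(.4894,-.254); cr=ring(.459,-.0647)
draw(t,cs,(180,170,230,230),8,"pics/a.png");draw(t,cf,(350,175,410,235),8,"pics/b.png");draw(t,cr,(255,185,325,255),7,"pics/cc.png")
draw(s,cs,(165,225,230,290),7,"pics/d.png");draw(s,cr,(245,205,325,270),7,"pics/e.png")
ims=[cv2.resize(cv2.imread(f"pics/{n}.png"),(400,400)) for n in("a","b")]
cv2.imwrite("pics/m1.png",np.hstack(ims))
ims=[cv2.resize(cv2.imread(f"pics/{n}.png"),(266,266)) for n in("cc","d","e")]
cv2.imwrite("pics/m2.png",np.hstack(ims))
E
```

```text
(no output)
```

View pics/m1.png

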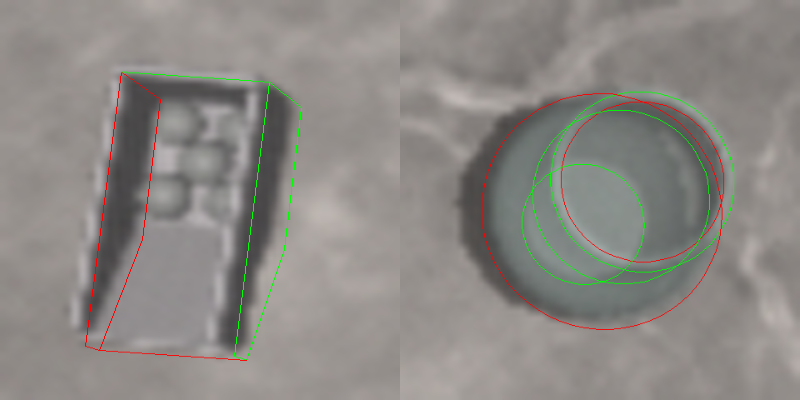

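View pics/m2.png

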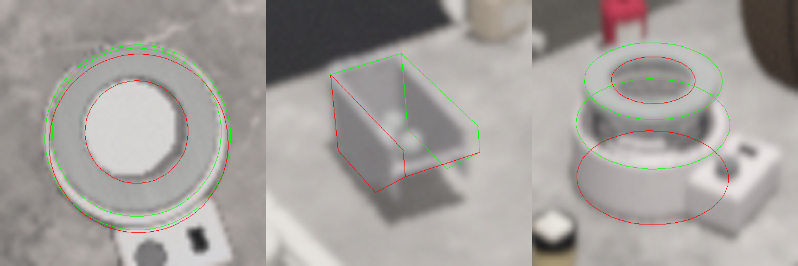

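```bash
cat > st.py <<'E'
from h import *
def rep():
    s=ctrl.get_state(); R=Ro.from_quat(s["tcp_rot"]).as_matrix()
    print("t",round(s["time"],2),"pos",s["eef_pos"].round(4),"op",round(s["opening"],3),"F",s["contact_force"].round(1),"q",s["qpos"].round(3))
    print("x",R[:,0].round(3),"y",R[:,1].round(3),"z",R[:,2].round(3))
    return s,R
def plan(p,Rt=None):
    """remaining shift in tool axes/50mm, and rotvec deg in tool frame"""
    s,R=rep()
    d=R.T@(np.array(p)-s["eef_pos"])/.05
    rv=np.degrees(Ro.from_matrix(R.T@Rt).as_rotvec()) if Rt is not None else np.zeros(3)
    print("shift",d.round(3),"turn",rv.round(2)); return d,rv
def down(yaw):
    "tool down; tool y axis at horizontal angle yaw(deg)"
    y=np.array([np.cos(np.radians(yaw)),np.sin(np.radians(yaw)),0]);x=np.array([0,0,-1.]);return np.c_[x,y,np.cross(x,y)]
def seq(p,Rt,n,maxonly=False):
    "n equal rows from the pose now to the goal, interpolated along moving tool axes"
    s=ctrl.get_state(); R=Ro.from_quat(s["tcp_rot"]).as_matrix(); P=s["eef_pos"]
    rv=Ro.from_matrix(R.T@Rt).as_rotvec(); dp=(np.array(p)-P)/n
    for i in range(n):
        Ri=R@Ro.from_rotvec(rv*i/n).as_matrix()
        print("[[%s],[%s]]"%(",".join("%.2f"%v for v in Ri.T@dp/.05),",".join("%.1f"%v for v in np.degrees(rv)/n)),end=", \n" if i%5==4 else ",")
E
python3 - <<'E'
from st import *
rep()
plan([.517,.1235,.16],down(85.3)); plan([.517,.1235,.16],down(-94.7))
print(np.degrees(np.arctan2(.1235,.517)))
E
```

```text
t 0.25 pos [ 0.159  -0.6557  0.2417] op 1.002 F [-0.3  0.3  0.2] q [-1.483  0.287  1.577 -0.     1.279 -0.15 ]
x [-0.     0.001 -1.   ] y [ 0.236 -0.972 -0.001] z [-0.972 -0.236 -0.   ]
t 0.25 pos [ 0.159  -0.6557  0.2417] op 1.002 F [-0.3  0.3  0.2] q [-1.483  0.287  1.577 -0.     1.279 -0.15 ]
x [-0.     0.001 -1.   ] y [ 0.236 -0.972 -0.001] z [-0.972 -0.236 -0.   ]
shift [  1.65  -13.457 -10.629] turn [-1.6167e+02 -9.0000e-02  0.0000e+00]
t 0.25 pos [ 0.159  -0.6557  0.2417] op 1.002 F [-0.3  0.3  0.2] q [-1.483  0.287  1.577 -0.     1.279 -0.15 ]
x [-0.     0.001 -1.   ] y [ 0.236 -0.972 -0.001] z [-0.972 -0.236 -0.   ]
shift [  1.65  -13.457 -10.629] turn [18.33  0.    0.06]
13.434940913520943
```

```bash
python3 - <<'E'
from st import *
seq([.47,-.25,.24],down(-84),12)
E
```

```text
[[0.00,-0.54,-0.66],[0.6,-0.0,0.0]],[[0.00,-0.54,-0.66],[0.6,-0.0,0.0]],[[0.00,-0.55,-0.65],[0.6,-0.0,0.0]],[[0.00,-0.56,-0.64],[0.6,-0.0,0.0]],[[0.00,-0.56,-0.64],[0.6,-0.0,0.0]], 
[[0.00,-0.57,-0.63],[0.6,-0.0,0.0]],[[0.00,-0.58,-0.63],[0.6,-0.0,0.0]],[[0.00,-0.58,-0.62],[0.6,-0.0,0.0]],[[0.00,-0.59,-0.61],[0.6,-0.0,0.0]],[[0.00,-0.60,-0.61],[0.6,-0.0,0.0]], 
[[0.00,-0.61,-0.60],[0.6,-0.0,0.0]],[[0.00,-0.61,-0.59],[0.6,-0.0,0.0]],
```

>>> drive_tool:
  series:
    - [[0, -0.55, -0.65], [0.6, 0, 0]]
    - [[0, -0.55, -0.65], [0.6, 0, 0]]
    - [[0, -0.55, -0.65], [0.6, 0, 0]]
    - [[0, -0.55, -0.65], [0.6, 0, 0]]
    - [[0, -0.55, -0.65], [0.6, 0, 0]]
  grip: 1
  newtons: 40

```text
time: 0.75
eef_pos: [0.2882, -0.4851, 0.2397]
tcp_rot: [-0.704, -0.062, 0.705, -0.061]
contact_force: [1.1, 0.4, -0.2]
opening: 1.004
```

>>> drive_tool:
  series:
    - [[0, -0.6, -0.6], [0.6, 0, 0]]
    - [[0, -0.6, -0.6], [0.6, 0, 0]]
    - [[0, -0.6, -0.6], [0.6, 0, 0]]
    - [[0, -0.6, -0.6], [0.6, 0, 0]]
    - [[0, -0.6, -0.6], [0.6, 0, 0]]

```text
time: 1.25
eef_pos: [0.4176, -0.3062, 0.2401]
tcp_rot: [0.706, 0.042, -0.706, 0.042]
contact_force: [0.2, 0.4, -0.4]
opening: 1.002
```

```bash
python3 - <<'E'
from st import *
plan([.517,.1235,.18],down(-94.7))
E
```

```text
t 1.25 pos [ 0.4176 -0.3062  0.2401] op 1.002 F [ 0.2  0.4 -0.4] q [-8.290e-01 -6.200e-02  1.961e+00  1.000e-03  1.242e+00  6.240e-01]
x [ 0.001  0.    -1.   ] y [ 0.117 -0.993 -0.   ] z [-0.993 -0.117 -0.001]
shift [ 1.206 -8.3   -2.983] turn [ 1.145e+01 -4.000e-02  1.000e-02]
```

>>> drive_tool:
  series:
    - [[0.05, -0.9, -0.35], [1.2, 0, 0]]
    - [[0.05, -0.9, -0.35], [1.2, 0, 0]]
    - [[0.05, -0.9, -0.35], [1.2, 0, 0]]
    - [[0.1, -0.9, -0.35], [1.2, 0, 0]]
    - [[0.1, -0.9, -0.35], [1.2, 0, 0]]

```text
time: 1.75
eef_pos: [0.4909, -0.0683, 0.2242]
tcp_rot: [0.709, 0.001, -0.705, 0.003]
contact_force: [0.7, -0.1, 0.4]
opening: 0.994
```

>>> drive_tool:
  series:
    - [[0.1, -0.9, -0.3], [1.2, 0, 0]]
    - [[0.1, -0.9, -0.25], [1.2, 0, 0]]
    - [[0.1, -0.9, -0.25], [1.2, 0, 0]]
    - [[0.1, -0.8, -0.2], [1.2, 0, 0]]

```text
time: 2.15
eef_pos: [0.5465, 0.1141, 0.2044]
tcp_rot: [0.71, -0.029, -0.703, -0.027]
contact_force: [1.2, -0.7, 0.8]
opening: 1.0
```

```bash
python3 - <<'E'
from st import *
from ov import *
plan([.517,.1245,.02],down(-94.7))
t=cam("top","pics/t1.png");s=cam("scene","pics/s1.png")
cv2.imwrite("pics/m3.png",np.hstack([cv2.resize(cv2.imread(f"pics/{n}1.png"),(400,300)) for n in "ts"]))
E
```

```text
t 2.15 pos [0.5465 0.1141 0.2044] op 1.0 F [ 1.2 -0.7  0.8] q [ 0.026  0.06   1.906 -0.004  1.165  1.677]
x [ 0.01  -0.003 -1.   ] y [-0.079 -0.997  0.003] z [-0.997  0.079 -0.01 ]
shift [ 3.681 -0.169  0.642] turn [ 0.17 -0.58 -0.14]
```

View pics/m3.png

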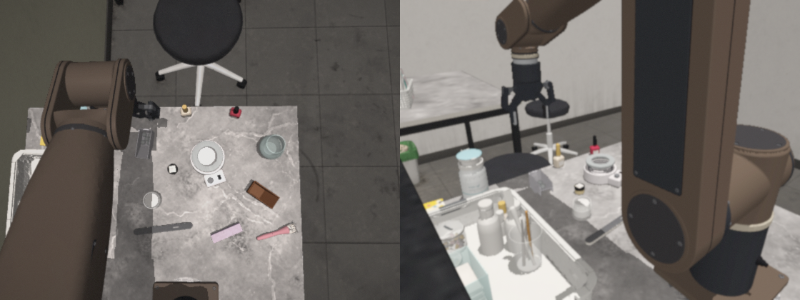

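>>> drive_tool:
  series:
    - [[0.5, -0.1, 0.3], [0.1, -0.3, -0.1]]
    - [[0.7, -0.05, 0.3], [0, -0.2, 0]]
    - [[0.7, 0, 0.05], [0, 0, 0]]
    - [[0.2, 0, 0], [0, 0, 0]]

```text
time: 2.65
eef_pos: [0.5165, 0.1266, 0.0989]
tcp_rot: [0.709, -0.025, -0.704, -0.025]
contact_force: [-0.8, -0.2, -0.2]
opening: 1.0
```

```bash
python3 - <<'E'
from st import *
from ov import *
s0,R=plan([.517,.1245,.02],down(-94.7))if 0 else rep()
plan([.517,.1245,.02],down(-94.7))
s=cam("scene");p=s0["eef_pos"]
tip=lambda a,b:p+R@np.array([.011+a,b,0])
cs=scoop(.517,.1225,-4.7)+[np.array([tip(-.03,b),tip(-.013,b)]) for b in(-.0425,.0425)]+[np.array([p,p+[0,0,-(p[2]-.046)]])]
draw(s,cs,(140,150,270,300),5,"pics/s2.png")
cv2.imwrite("pics/t2.png",cam("top")["img"][100:300,100:300,::-1].repeat(3,0).repeat(3,1))
E
```

```text
t 2.65 pos [0.5165 0.1266 0.0989] op 1.0 F [-0.8 -0.2 -0.2] q [ 5.000e-02  1.380e-01  2.037e+00 -1.000e-03  9.600e-01  1.693e+00]
x [ 0.007 -0.001 -1.   ] y [-0.072 -0.997  0.   ] z [-0.997  0.072 -0.007]
t 2.65 pos [0.5165 0.1266 0.0989] op 1.0 F [-0.8 -0.2 -0.2] q [ 5.000e-02  1.380e-01  2.037e+00 -1.000e-03  9.600e-01  1.693e+00]
x [ 0.007 -0.001 -1.   ] y [-0.072 -0.997  0.   ] z [-0.997  0.072 -0.007]
shift [ 1.579  0.041 -0.002] turn [ 0.59 -0.42 -0.  ]
```

View pics/s2.png

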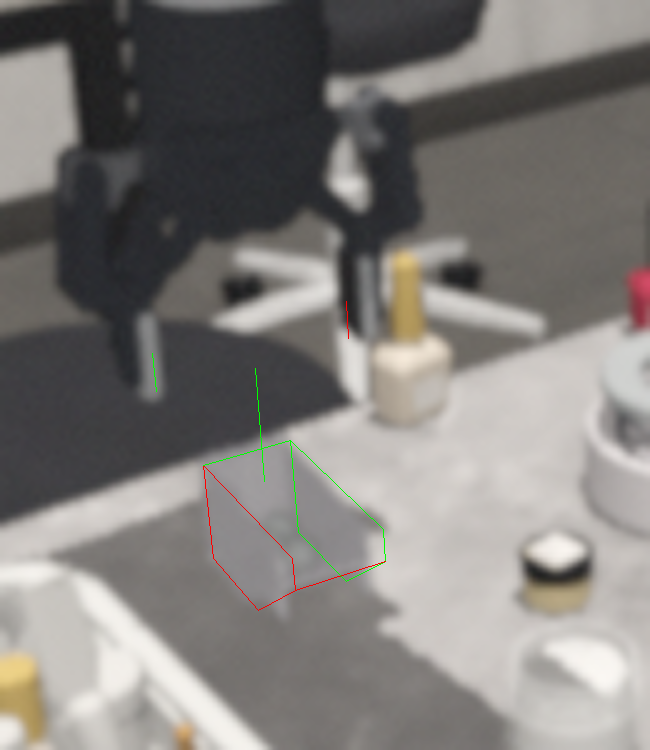

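View pics/t2.png

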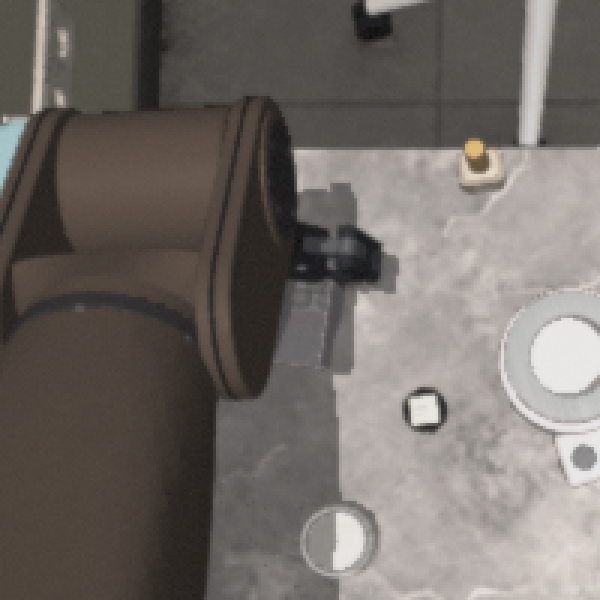

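>>> drive_tool:
  series:
    - [[0.5, 0.04, 0], [0.6, -0.4, 0]]
    - [[0.5, 0, 0], [0, 0, 0]]
    - [[0.4, 0, 0], [0, 0, 0]]
    - [[0.15, 0, 0], [0, 0, 0]]

```text
time: 3.15
eef_pos: [0.5296, 0.123, 0.0326]
tcp_rot: [0.715, -0.03, -0.698, -0.031]
contact_force: [0.5, 0.8, -0.1]
opening: 1.001
```

```bash
python3 - <<'E'
from st import *
from ov import *
plan([.517,.1245,.021],down(-94.7))
s=cam("scene")
draw(s,[],(140,190,250,290),6,"pics/s3.png")
E
```

```text
t 3.15 pos [0.5296 0.123  0.0326] op 1.001 F [ 0.5  0.8 -0.1] q [ 0.042  0.264  2.037 -0.     0.817  1.698]
x [ 0.024  0.001 -1.   ] y [-0.085 -0.996 -0.003] z [-0.996  0.085 -0.024]
shift [ 0.226 -0.007  0.259] turn [-0.19 -1.37  0.15]
```

View pics/s3.png

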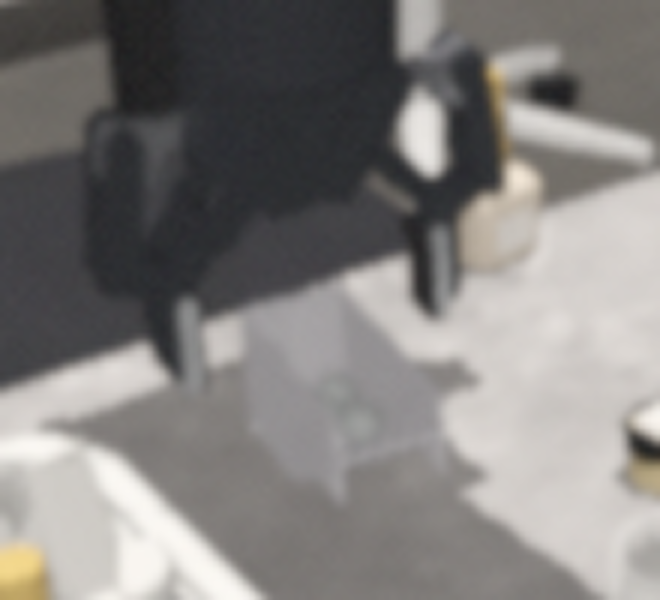

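>>> drive_tool:
  series:
    - [[0.05, 0, 0.26], [-0.2, -1.4, 0]]
    - [[0.15, 0, 0], [0, 0, 0]]
    - [[0, 0, 0], [0, 0, 0]]

```text
time: 3.5
eef_pos: [0.5192, 0.124, 0.0257]
tcp_rot: [0.708, -0.028, -0.705, -0.03]
contact_force: [-0.6, -0.6, -0.2]
opening: 1.0
```

```bash
python3 - <<'E'
from st import *
from ov import *
plan([.517,.1245,.021],down(-94.7))
s=cam("scene")
draw(s,[],(140,190,250,290),6,"pics/s4.png")
E
```

```text
t 3.5 pos [0.5192 0.124  0.0257] op 1.0 F [-0.6 -0.6 -0.2] q [0.043 0.266 2.051 0.004 0.82  1.693]
x [ 0.005  0.003 -1.   ] y [-0.082 -0.997 -0.004] z [-0.997  0.082 -0.005]
shift [ 0.095 -0.006  0.046] turn [-0.   -0.27  0.2 ]
```

View pics/s4.png

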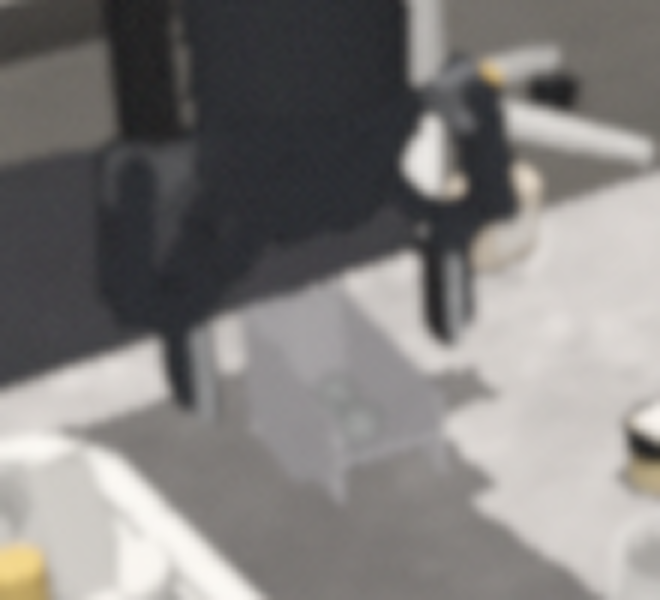

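>>> drive_tool:
  series:
    - [[0.08, 0, 0.04], [0, -0.2, 0]]
    - [[0, 0, 0], [0, 0, 0]]
    - [[0, 0, 0], [0, 0, 0]]
    - [[0, 0, 0], [0, 0, 0]]
    - [[0, 0, 0], [0, 0, 0]]
  grip: -1
  newtons: 40

```text
time: 4.05
eef_pos: [0.5187, 0.1244, 0.0235]
tcp_rot: [0.708, -0.028, -0.705, -0.03]
contact_force: [-0.4, -0.4, -1.3]
opening: 0.468
```

>>> drive_tool:
  series:
    - [[0, 0, 0], [0, 0, 0]]
    - [[0, 0, 0], [0, 0, 0]]

```text
time: 4.25
eef_pos: [0.5187, 0.1244, 0.0235]
tcp_rot: [0.708, -0.028, -0.705, -0.03]
contact_force: [-0.3, 0.2, 1.0]
opening: 0.463
```

```bash
python3 - <<'E'
from st import *
from ov import *
rep()
s=cam("scene")
draw(s,[],(140,190,250,290),6,"pics/s5.png")
E
```

```text
t 4.25 pos [0.5187 0.1244 0.0235] op 0.463 F [-0.3  0.2  1. ] q [0.044 0.269 2.052 0.005 0.815 1.693]
x [ 0.005  0.004 -1.   ] y [-0.082 -0.997 -0.004] z [-0.997  0.082 -0.005]
```

View pics/s5.png

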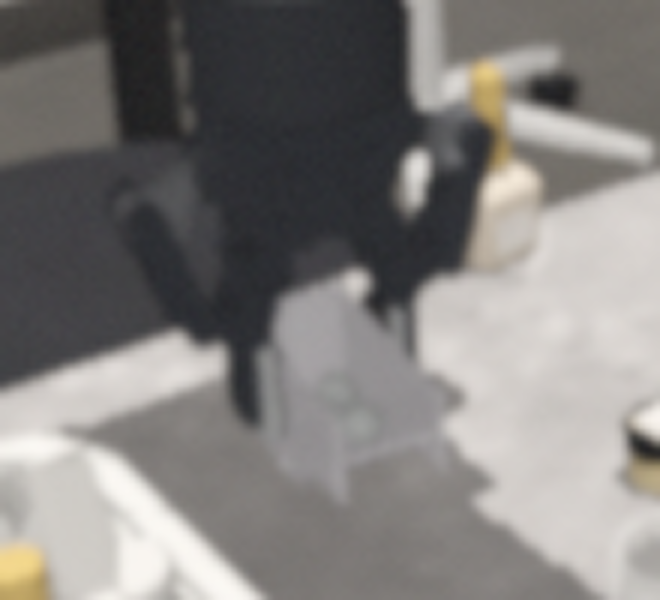

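```bash
python3 - <<'E'
import numpy as np
from scipy.optimize import least_squares
D=[(-1.483,.287,1.577,1.279,.159,-.6557,.2417),(-.829,-.062,1.961,1.242,.4176,-.3062,.2401),(.026,.06,1.906,1.165,.5465,.1141,.2044),(.05,.138,2.037,.96,.5165,.1266,.0989),(.042,.264,2.037,.817,.5296,.123,.0326),(.044,.269,2.052,.815,.5187,.1244,.0235)]
def f(p):
    L1,L2,hd,d,a=p;o=[]
    for q1,q2,q3,q5,x,y,z in D:
        u=np.array([np.cos(q1),np.sin(q1)]);r=x*u[0]+y*u[1]
        S=q2+q3+q5
        o+= [a+L1*np.sin(q2)+L2*np.sin(q2+q3)+d*np.sin(S)-r, hd+L1*np.cos(q2)+L2*np.cos(q2+q3)+d*(np.cos(S)+1)-z]
    return np.array(o)
s=least_squares(f,[.6,.5,.1,.25,0]);print(s.x,abs(s.fun).max())
for q1,*_,x,y,z in D: print(-x*np.sin(q1)+y*np.cos(q1))
E
```

```text
[ 0.4321666   0.56689697 -0.00772708 -0.00443505 -0.00167705] 0.004197679400497201
0.10089346967884469
0.10100534946650205
0.09985403719904888
0.10062754203769737
0.10065486887054458
0.10146416367035972
```

```bash
cat > kin.py <<'E'
import numpy as np
from scipy.optimize import least_squares
from scipy.spatial.transform import Rotation as Ro
T=np.c_[[0,0,1.],[-1.,0,0],[0,-1.,0]]
LO=np.array([-2.77,-.9,.21,-1.53,.24,-2.84]);HI=np.array([2.77,2.22,2.48,4.67,2.81,2.84])
P=dict(L1=.432,L2=.567,hd=-.0077,d=.25,e=.1007,s4=1)
def fk(q):
    q1,q2,q3,q4,q5,q6=q; B=Ro.from_euler('z',q1)
    A=Ro.from_euler('y',q2); Bq=Ro.from_euler('y',q2+q3)
    W=Bq*Ro.from_euler('z',P['s4']*q4)*Ro.from_euler('y',q5)*Ro.from_euler('z',q6)
    p=np.array([0,P['e'],P['hd']+P['d']])+A.apply([0,0,P['L1']])+Bq.apply([0,0,P['L2']])+W.apply([0,0,P['d']])
    return B.apply(p),(B*W).as_matrix()@T
def ik(p,R,q0):
    def f(q):
        a,b=fk(q); return np.r_[(a-p)*10,Ro.from_matrix(b.T@R).as_rotvec()]
    s=least_squares(f,np.clip(q0,LO+1e-3,HI-1e-3),bounds=(LO,HI)); return s.x,np.abs(s.fun).max()
def tiltR(psi,th):
    "scoop yaw psi, tilt th (deg): tool x = -scoop z, tool y=-scoop y"
    R=(Ro.from_euler('z',psi,degrees=True)*Ro.from_euler('y',-th,degrees=True)).as_matrix()
    # scoop x -> (cos th, 0, sin th)
    return np.c_[-R[:,2],-R[:,1],-R[:,0]]
E
python3 - <<'E'
from kin import *
from h import ctrl
s=ctrl.get_state(); p,R=fk(s["qpos"]); print(p,s["eef_pos"]);print(np.abs(R-Ro.from_quat(s["tcp_rot"]).as_matrix()).max())
print(np.abs(tiltR(-4.7,0)-R).max())
for d in(.2,.25,.3):
  P['d']=d
  for psi in(40,26,10,0,-20,-40):
    q=np.array(s["qpos"]);q[0]-=.7; out=[]
    for th in(0,20,40,55,65,75):
        R=tiltR(psi,th);sx,sz=-R[:,2],-R[:,0]
        u=np.array([np.cos(np.radians(psi)),np.sin(np.radians(psi)),0])
        lip=np.array([.4894,-.252,.100])+.01*u
        tcp=lip+.0625*sx-.003*sz-.0045*sz
        q,e=ik(tcp,R,q); out.append("%.3f"%e)
    print(d,psi,out,q.round(2))
E
```

```text
[0.525927   0.12459929 0.02201036] [0.51876347 0.12444724 0.02349784]
3.0791341698588326e-16
0.005061288536753809
0.2 40 ['0.000', '0.000', '0.000', '0.000', '0.000', '0.000'] [-0.97  0.24  2.12  1.32  1.45 -0.79]
0.2 26 ['0.000', '0.000', '0.000', '0.000', '0.000', '0.000'] [-0.96  0.16  2.22  1.49  1.28 -0.77]
0.2 10 ['0.000', '0.000', '0.000', '0.000', '0.000', '0.000'] [-0.93  0.08  2.31  1.73  1.07 -0.79]
0.2 0 ['0.000', '0.000', '0.000', '0.000', '0.000', '0.000'] [-0.9   0.03  2.35  1.91  0.93 -0.84]
0.2 -20 ['0.000', '0.000', '0.000', '0.000', '0.000', '0.000'] [-0.79 -0.02  2.41  2.42  0.67 -1.08]
0.2 -40 ['0.000', '0.000', '0.000', '0.140', '0.271', '0.430'] [-0.58 -0.07  2.26 -1.24  0.24  2.84]
0.25 40 ['0.000', '0.000', '0.000', '0.000', '0.000', '0.000'] [-1.06  0.3   2.13  1.26  1.49 -0.88]
0.25 26 ['0.000', '0.000', '0.000', '0.000', '0.000', '0.000'] [-1.07  0.21  2.25  1.44  1.34 -0.87]
0.25 10 ['0.000', '0.000', '0.000', '0.000', '0.000', '0.000'] [-1.04  0.11  2.38  1.69  1.15 -0.89]
0.25 0 ['0.000', '0.000', '0.000', '0.000', '0.000', '0.000'] [-1.    0.05  2.44  1.88  1.02 -0.93]
0.25 -20 ['0.000', '0.000', '0.000', '0.000', '0.000', '0.073'] [-0.88 -0.03  2.48  2.21  0.72 -0.97]
0.25 -40 ['0.000', '0.000', '0.019', '0.140', '0.296', '0.454'] [-0.56 -0.12  2.34 -1.23  0.24  2.84]
0.3 40 ['0.000', '0.000', '0.000', '0.000', '0.000', '0.000'] [-1.16  0.39  2.12  1.19  1.52 -0.96]
0.3 26 ['0.000', '0.000', '0.000', '0.000', '0.000', '0.000'] [-1.18  0.28  2.27  1.37  1.39 -0.97]
0.3 10 ['0.000', '0.000', '0.000', '0.000', '0.000', '0.000'] [-1.17  0.16  2.43  1.63  1.23 -1.  ]
0.3 0 ['0.000', '0.000', '0.000', '0.000', '0.000', '0.056'] [-1.14  0.12  2.48  1.75  1.15 -1.  ]
0.3 -20 ['0.000', '0.000', '0.000', '0.011', '0.151', '0.293'] [-1.1   0.06  2.48  1.8   1.01 -0.86]
0.3 -40 ['0.000', '0.000', '0.034', '0.162', '0.317', '0.473'] [-0.54 -0.18  2.42 -1.21  0.24  2.84]
```

>>> drive_tool:
  series:
    - [[-0.2, 0, 0], [0, 0, 0]]
    - [[-0.4, 0, 0], [0, 0, 0]]
    - [[-0.7, 0, 0], [0, 0, 0]]
    - [[-0.7, 0, 0], [0, 0, 0]]
    - [[-0.7, 0, 0], [0, 0, 0]]

```text
time: 4.8
eef_pos: [0.5119, 0.1235, 0.1562]
tcp_rot: [-0.701, 0.028, 0.712, 0.03]
contact_force: [-0.3, 0.2, -1.1]
opening: 0.467
```

```bash
python3 - <<'E'
from st import *
from ov import *
from kin import tiltR
rep()
s=cam("scene","pics/s6.png")
draw(s,[],(120,100,250,230),5,"pics/s6.png")
psi=35
def tcp(th,dz,R=None):
    R=tiltR(psi,th);sx,sz=-R[:,2],-R[:,0];u=np.array([np.cos(np.radians(psi)),np.sin(np.radians(psi)),0])
    return np.array([.4894,-.252,.100+dz])+.01*u+.0625*sx-.0075*sz,R
p,R=tcp(15,.06); print(p)
seq(p,R,12)
E
```

```text
t 4.8 pos [0.5119 0.1235 0.1562] op 0.467 F [-0.3  0.2 -1.1] q [0.042 0.056 2.006 0.004 1.094 1.693]
x [-0.014  0.003 -1.   ] y [-0.082 -0.997 -0.002] z [-0.997  0.082  0.014]
[ 0.54863412 -0.21052382  0.16893175]
[[-0.01,0.55,-0.10],[-3.3,1.2,-0.4]],[[-0.01,0.56,-0.07],[-3.3,1.2,-0.4]],[[-0.02,0.56,-0.04],[-3.3,1.2,-0.4]],[[-0.02,0.56,-0.00],[-3.3,1.2,-0.4]],[[-0.02,0.56,0.03],[-3.3,1.2,-0.4]], 
[[-0.03,0.56,0.06],[-3.3,1.2,-0.4]],[[-0.03,0.55,0.09],[-3.3,1.2,-0.4]],[[-0.04,0.55,0.12],[-3.3,1.2,-0.4]],[[-0.05,0.54,0.15],[-3.3,1.2,-0.4]],[[-0.05,0.53,0.18],[-3.3,1.2,-0.4]], 
[[-0.06,0.52,0.21],[-3.3,1.2,-0.4]],[[-0.07,0.50,0.24],[-3.3,1.2,-0.4]],
```

View pics/s6.png

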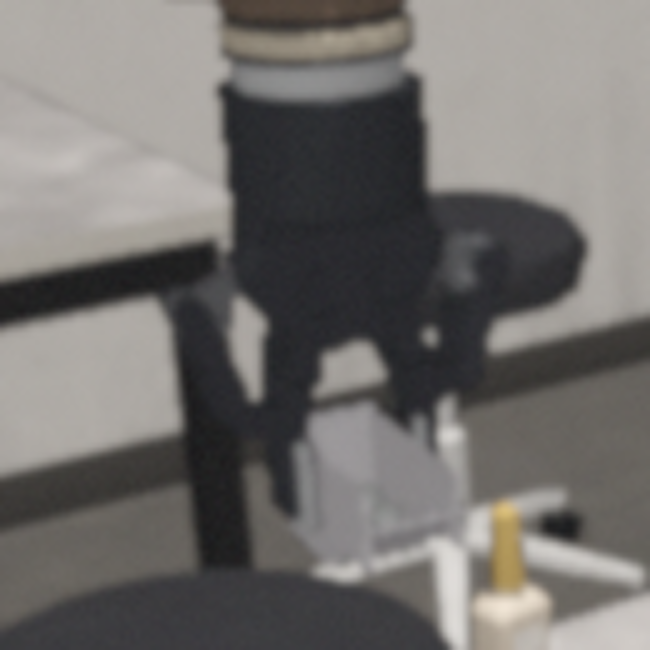

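>>> drive_tool:
  series:
    - [[-0.2, 0.3, -0.05], [-3.3, 1, -0.4]]
    - [[-0.2, 0.5, -0.05], [-3.3, 1, -0.4]]
    - [[-0.1, 0.6, -0.05], [-3.3, 1, -0.4]]
    - [[0, 0.6, 0], [-3.3, 1, -0.4]]
    - [[0, 0.6, 0], [-3.3, 1, -0.4]]

```text
time: 5.35
eef_pos: [0.5317, -0.006, 0.194]
tcp_rot: [0.737, 0.092, -0.666, 0.067]
contact_force: [0.0, 0.1, -1.1]
opening: 0.468
```

```bash
cat > pour.py <<'E'
from st import *
from kin import tiltR
import sys
psi=35
M=np.array([.4894,-.252,.096])
def tcp(th,dz,psi=psi,du=.01):
    R=tiltR(psi,th);sx,sz=-R[:,2],-R[:,0];u=np.array([np.cos(np.radians(psi)),np.sin(np.radians(psi)),0])
    return M+[0,0,dz]+du*u+.0625*sx-.0075*sz,R
E
python3 - <<'E'
from pour import *
rep(); p,R=tcp(15,.06); seq(p,R,8)
E
```

```text
t 5.35 pos [ 0.5317 -0.006   0.194 ] op 0.468 F [ 0.   0.1 -1.1] q [-0.233 -0.034  2.025  0.076  1.07   1.078]
x [ 0.095  0.046 -0.994] y [ 0.226 -0.974 -0.023] z [-0.97  -0.222 -0.103]
[[0.05,0.51,0.08],[-2.7,1.1,-0.3]],[[0.05,0.51,0.11],[-2.7,1.1,-0.3]],[[0.04,0.50,0.13],[-2.7,1.1,-0.3]],[[0.04,0.49,0.15],[-2.7,1.1,-0.3]],[[0.03,0.49,0.18],[-2.7,1.1,-0.3]], 
[[0.02,0.48,0.20],[-2.7,1.1,-0.3]],[[0.02,0.47,0.22],[-2.7,1.1,-0.3]],[[0.01,0.46,0.25],[-2.7,1.1,-0.3]],
```

>>> drive_tool:
  series:
    - [[0, 0.55, 0.1], [-2.7, 1.1, -0.3]]
    - [[0, 0.55, 0.1], [-2.7, 1.1, -0.3]]
    - [[0, 0.5, 0.15], [-2.7, 1.1, -0.3]]
    - [[0, 0.5, 0.15], [-2.7, 1.1, -0.3]]
    - [[0, 0.5, 0.2], [-2.7, 1.1, -0.3]]

```text
time: 5.85
eef_pos: [0.5392, -0.146, 0.1875]
tcp_rot: [0.754, 0.186, -0.613, 0.144]
contact_force: [0.1, 0.4, -1.6]
opening: 0.466
```

>>> drive_tool:
  series:
    - [[0, 0.5, 0.2], [-2.7, 1.1, -0.3]]
    - [[0, 0.4, 0.2], [-2.7, 1.1, -0.3]]
    - [[0, 0.2, 0.2], [-2, 1, -0.3]]

```text
time: 6.15
eef_pos: [0.5399, -0.2125, 0.1806]
tcp_rot: [0.759, 0.236, -0.578, 0.185]
contact_force: [0.1, -0.0, -1.0]
opening: 0.462
```

```bash
python3 - <<'E'
from pour import *
from ov import *
p,R=tcp(15,.06);plan(p,R)
t=cam("top","pics/t7.png");s=cam("scene","pics/s7.png")
cv2.imwrite("pics/m7.png",np.hstack([cv2.resize(cv2.imread(f"pics/{n}7.png"),(400,300)) for n in "ts"]))
E
```

```text
t 6.15 pos [ 0.5399 -0.2125  0.1806] op 0.462 F [ 0.1 -0.  -1. ] q [-0.655  0.074  1.955  0.292  1.043  0.167]
x [ 0.22   0.145 -0.965] y [ 0.572 -0.82   0.007] z [-0.79  -0.553 -0.263]
shift [ 0.346  0.066 -0.078] turn [ 0.   -0.26 -0.39]
```

View pics/m7.png

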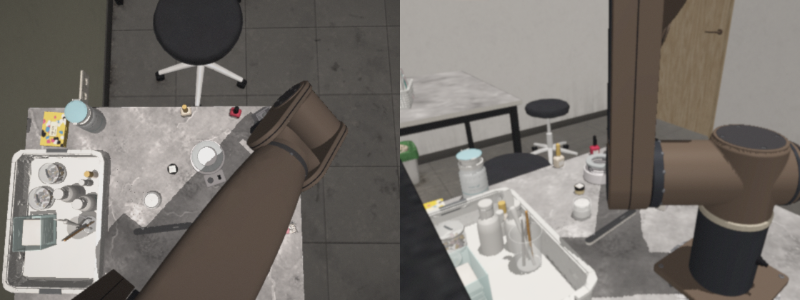

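```bash
python3 - <<'E'
from pour import *
p,R=tcp(30,.03);plan(p,R);seq(p,R,4)
E
```

```text
t 6.25 pos [ 0.5392 -0.2127  0.1799] op 0.461 F [-0.1  0.8 -1.8] q [-0.655  0.074  1.956  0.291  1.043  0.17 ]
x [ 0.218  0.145 -0.965] y [ 0.569 -0.822  0.005] z [-0.793 -0.551 -0.262]
shift [0.588 0.07  0.064] turn [-0.16 14.82 -0.38]
[[0.15,0.02,0.02],[-0.0,3.7,-0.1]],[[0.15,0.02,0.03],[-0.0,3.7,-0.1]],[[0.14,0.02,0.03],[-0.0,3.7,-0.1]],[[0.14,0.02,0.04],[-0.0,3.7,-0.1]],
```

>>> drive_tool:
  series:
    - [[0.15, 0.02, 0.02], [0, 3.7, -0.1]]
    - [[0.15, 0.02, 0.03], [0, 3.7, -0.1]]
    - [[0.15, 0.02, 0.03], [0, 3.7, -0.1]]
    - [[0.15, 0.02, 0.04], [0, 3.7, -0.1]]

```text
time: 6.65
eef_pos: [0.5476, -0.2108, 0.1524]
tcp_rot: [0.828, 0.26, -0.473, 0.15]
contact_force: [-0.2, 0.6, -1.7]
opening: 0.466
```

```bash
python3 - <<'E'
from pour import *
from ov import *
p,R=tcp(30,.03);plan(p,R)
t=cam("top")
draw(t,flask(.4894,-.252),(310,140,430,260),5,"pics/t8.png")
E
```

```text
t 6.65 pos [ 0.5476 -0.2108  0.1524] op 0.466 F [-0.2  0.6 -1.7] q [-0.75   0.103  2.031  0.637  0.987 -0.144]
x [ 0.418  0.29  -0.861] y [ 0.573 -0.82   0.002] z [-0.705 -0.494 -0.508]
shift [-0.006  0.008  0.076] turn [ 0.   -0.54 -0.13]
```

View pics/t8.png

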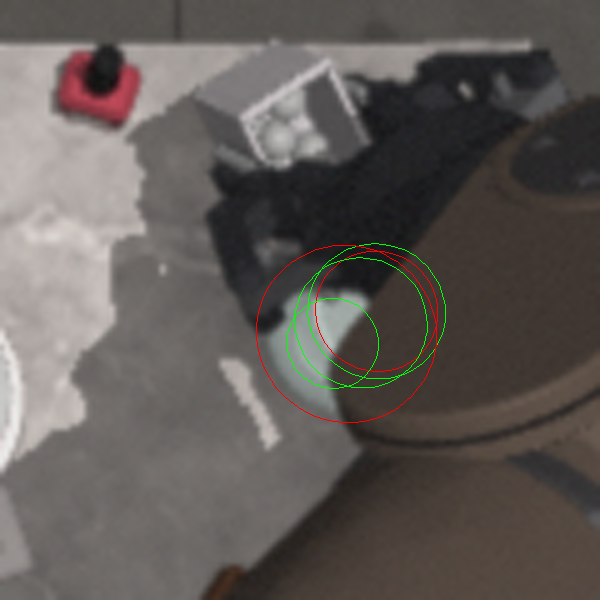

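```bash
cat >> ov.py <<'E'
def scoopT(P,R,off=.0045,dx=0):
    "P,R = TCP pose; scoop axes from tool"
    S=np.c_[-R[:,2],-R[:,1],-R[:,0]]; o=P-R[:,0]*off
    return [ (p-[0,0,.028]+[dx,0,0])@S.T+o for p in scoop(0,0,0)]
E
python3 - <<'E'
from pour import *
from ov import *
s,R=rep()
t=cam("top")
draw(t,flask(.4894,-.252)+scoopT(s["eef_pos"],R),(310,140,430,260),5,"pics/t9.png")
E
```

```text
t 6.7 pos [ 0.546  -0.2104  0.1497] op 0.462 F [-1.2 -0.4 -3.7] q [-0.752  0.105  2.035  0.639  0.986 -0.147]
x [ 0.416  0.292 -0.861] y [ 0.572 -0.82  -0.002] z [-0.707 -0.492 -0.508]
```

View pics/t9.png

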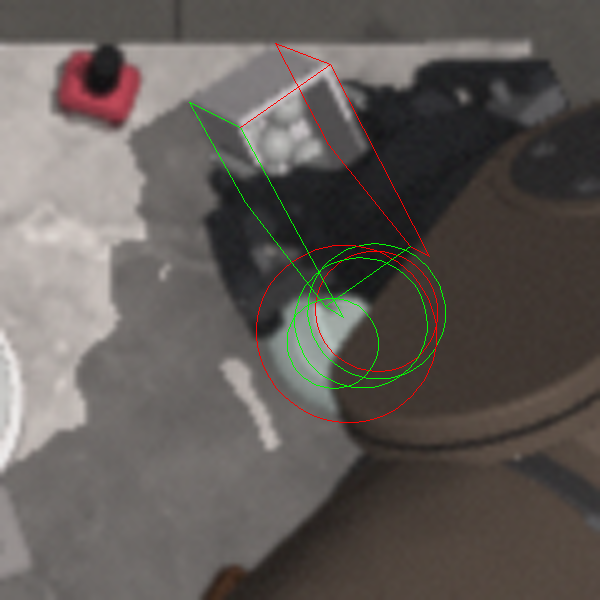

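```bash
python3 - <<'E'
from ov import *
c=cam("top"); c=dict(c); c["img"]=cv2.imread("pics/top0.png")[:,:,::-1]
o=[]
for k,(x,y) in enumerate([(.4894,-.252),(.491,-.251)]):
    for j,f in enumerate([flask(x,y),flask(x,y)[:1]+[circ(x,y,.032,.038)]]):
        draw(c,f if j else [],(350,175,410,235),6,"pics/b.png");o.append(cv2.imread("pics/b.png")) if (k==0 or j) else 0
cv2.imwrite("pics/m9.png",cv2.resize(np.hstack(o[:2]+o[2:3]),(800,267)) if 0 else np.hstack([cv2.resize(i,(266,266)) for i in o]))
draw(c,[circ(.491,-.251,.096,.027),circ(.491,-.251,.032,.038)],(350,175,410,235),10,"pics/b10.png")
E
```

```text
(no output)
```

View pics/b10.png

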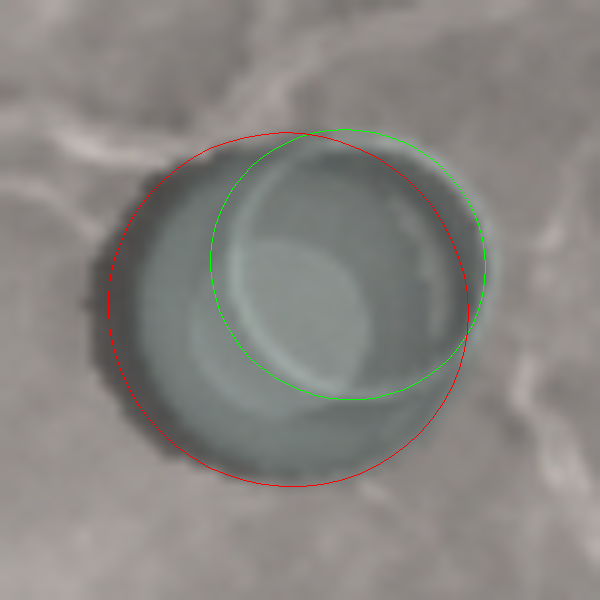

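```bash
sed -i 's/^M=.*/M=np.array([.490,-.254,.096])/; s/du=.01)/du=.007)/' pour.py; python3 - <<'E'
from pour import *
p,R=tcp(33,.006);plan(p,R)
E
```

```text
t 6.8 pos [ 0.5465 -0.2108  0.1512] op 0.464 F [-0.5 -0.7 -2.2] q [-0.75   0.104  2.032  0.633  0.987 -0.14 ]
x [ 0.413  0.289 -0.863] y [ 0.572 -0.82  -0.001] z [-0.709 -0.493 -0.504]
shift [0.295 0.06  0.348] turn [-0.13  2.71 -0.01]
```

>>> drive_tool:
  series:
    - [[0.1, 0.02, 0.11], [0, 0.9, 0]]
    - [[0.1, 0.02, 0.11], [0, 0.9, 0]]
    - [[0.1, 0.02, 0.11], [0, 0.9, 0]]
    - [[0, 0, 0], [0, 0, 0]]

```text
time: 7.2
eef_pos: [0.5461, -0.2168, 0.1337]
tcp_rot: [0.839, 0.263, -0.453, 0.146]
contact_force: [0.0, 0.0, -1.3]
opening: 0.463
```

```bash
cat > chk.py <<'E'
from pour import *
from ov import *
def chk(th,dz,out,n=5,box=(310,140,430,260)):
    s,R=rep()
    S=np.c_[-R[:,2],-R[:,1],-R[:,0]]; lip=s["eef_pos"]-R[:,0]*.0045+S@[-.0625,0,.003]
    u=np.array([np.cos(np.radians(psi)),np.sin(np.radians(psi)),0]);v=np.array([-u[1],u[0],0])
    d=lip-M; print("lip du %.4f dv %.4f dz %.4f tilt %.1f"%(d@u,d@v,d[2],np.degrees(np.arcsin(S[2,0]))))
    p,Rt=tcp(th,dz); sh=R.T@(p-s["eef_pos"])/.05; rv=np.degrees(Ro.from_matrix(R.T@Rt).as_rotvec()); print("shift",sh.round(3),"turn",rv.round(2)); seq(p,Rt,n)
    t=cam("top"); draw(t,[circ(*M,.0255)]+scoopT(s["eef_pos"],R),box,5,out)
E
python3 -c "
from chk import *
chk(40,.004,'pics/u1.png')"
```

```text
t 7.2 pos [ 0.5461 -0.2168  0.1337] op 0.463 F [ 0.   0.  -1.3] q [-0.778  0.135  2.048  0.709  0.969 -0.238]
x [ 0.451  0.309 -0.837] y [ 0.574 -0.819  0.007] z [-0.683 -0.484 -0.547]
lip du 0.0108 dv -0.0019 dz 0.0098 tilt 33.1
shift [-0.095 -0.034  0.119] turn [ 0.28  6.86 -0.27]
[[-0.02,-0.01,0.02],[0.1,1.4,-0.1]],[[-0.02,-0.01,0.02],[0.1,1.4,-0.1]],[[-0.02,-0.01,0.02],[0.1,1.4,-0.1]],[[-0.02,-0.01,0.02],[0.1,1.4,-0.1]],[[-0.02,-0.01,0.02],[0.1,1.4,-0.1]],
```

View pics/u1.png

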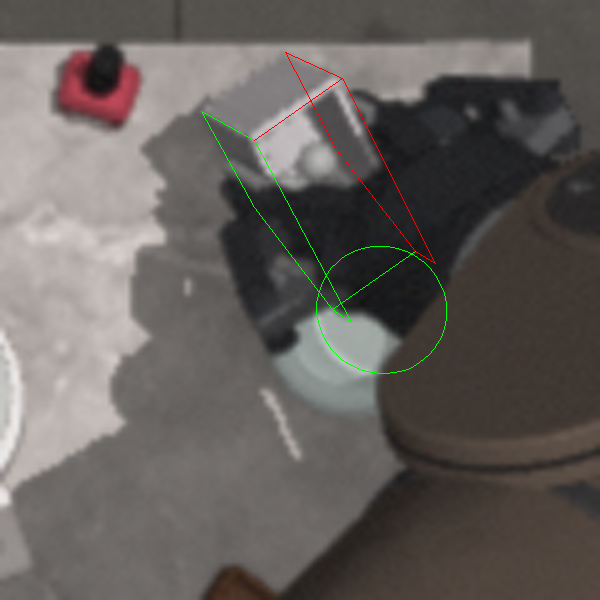

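>>> drive_tool:
  series:
    - [[-0.06, -0.03, 0.08], [0.2, 0.5, -0.2]]
    - [[-0.02, 0, 0.02], [0, 1.4, 0]]
    - [[-0.02, 0, 0.02], [0, 1.4, 0]]
    - [[-0.02, 0, 0.02], [0, 1.4, 0]]
    - [[-0.02, 0, 0.02], [0, 1.4, 0]]

```text
time: 7.75
eef_pos: [0.5381, -0.222, 0.1388]
tcp_rot: [0.864, 0.271, -0.404, 0.132]
contact_force: [1.1, -0.5, -0.5]
opening: 0.463
```

```bash
python3 -c "
from chk import *
chk(48,.004,'pics/u2.png',5)"
```

```text
t 7.75 pos [ 0.5381 -0.222   0.1388] op 0.463 F [ 1.1 -0.5 -0.5] q [-0.839  0.13   2.078  0.839  1.019 -0.375]
x [ 0.526  0.362 -0.769] y [ 0.576 -0.818  0.009] z [-0.626 -0.447 -0.639]
lip du 0.0049 dv -0.0018 dz 0.0087 tilt 39.7
shift [-0.083 -0.028  0.018] turn [ 0.45  8.3  -0.27]
[[-0.02,-0.01,0.00],[0.1,1.7,-0.1]],[[-0.02,-0.01,0.00],[0.1,1.7,-0.1]],[[-0.02,-0.01,0.00],[0.1,1.7,-0.1]],[[-0.02,-0.01,0.00],[0.1,1.7,-0.1]],[[-0.02,-0.01,0.00],[0.1,1.7,-0.1]],
```

View pics/u2.png

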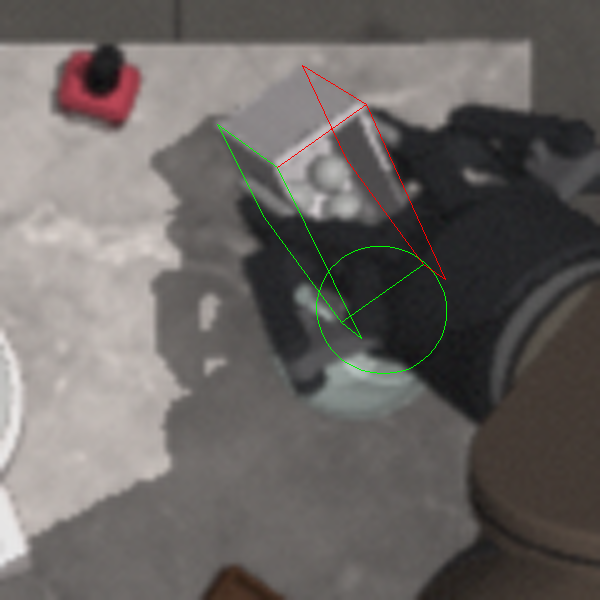

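>>> drive_tool:
  series:
    - [[-0.01, -0.03, 0.03], [0.3, 1.2, -0.3]]
    - [[-0.02, 0, 0], [0.1, 1.7, 0]]
    - [[-0.02, 0, 0], [0, 1.7, 0]]
    - [[-0.02, 0, 0], [0, 1.7, 0]]
    - [[-0.02, 0, 0], [0, 1.7, 0]]

```text
time: 8.3
eef_pos: [0.5343, -0.2245, 0.1439]
tcp_rot: [0.892, 0.28, -0.338, 0.109]
contact_force: [0.2, 0.3, -0.9]
opening: 0.462
```

```bash
python3 -c "
from chk import *
chk(56,.004,'pics/u3.png',5)"
```

```text
t 8.3 pos [ 0.5343 -0.2245  0.1439] op 0.462 F [ 0.2  0.3 -0.9] q [-0.899  0.147  2.105  0.993  1.097 -0.519]
x [ 0.614  0.426 -0.665] y [ 0.573 -0.819  0.004] z [-0.543 -0.384 -0.747]
lip du 0.0061 dv -0.0014 dz 0.0062 tilt 48.3
shift [-0.126 -0.024  0.012] turn [ 0.18  7.65 -0.17]
[[-0.03,-0.00,0.00],[0.0,1.5,-0.0]],[[-0.03,-0.00,0.00],[0.0,1.5,-0.0]],[[-0.03,-0.00,0.00],[0.0,1.5,-0.0]],[[-0.03,-0.00,0.00],[0.0,1.5,-0.0]],[[-0.03,-0.00,-0.00],[0.0,1.5,-0.0]],
```

View pics/u3.png

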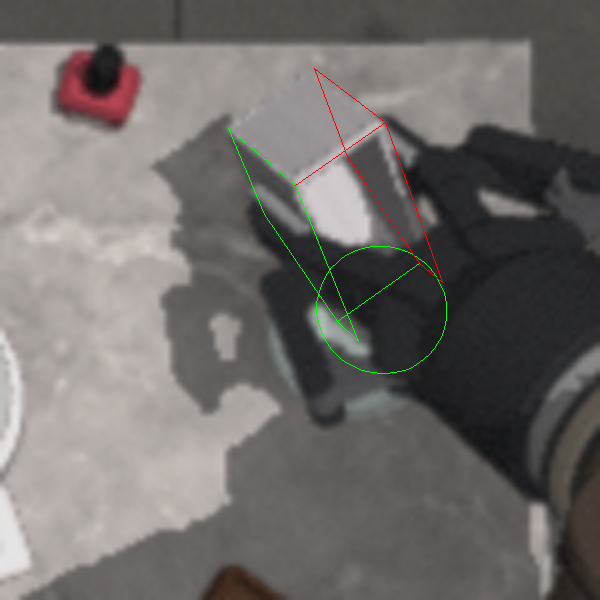

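>>> drive_tool:
  series:
    - [[-0.02, -0.02, 0.02], [0.1, 1.5, -0.1]]
    - [[-0.03, 0, 0], [0, 1.5, 0]]
    - [[-0.03, 0, 0], [0, 1.7, 0]]
    - [[-0.03, 0, 0], [0, 2, 0]]
    - [[-0.03, 0, 0], [0, 2, 0]]

```text
time: 8.85
eef_pos: [0.5283, -0.2274, 0.1483]
tcp_rot: [0.916, 0.288, -0.265, 0.085]
contact_force: [0.9, -0.4, 1.2]
opening: 0.464
```

```bash
python3 -c "
from chk import *
chk(66,.004,'pics/u4.png',5)"
```

```text
t 8.85 pos [ 0.5283 -0.2274  0.1483] op 0.464 F [ 0.9 -0.4  1.2] q [-0.96   0.18   2.129  1.135  1.202 -0.659]
x [ 0.694  0.484 -0.534] y [ 0.573 -0.819  0.003] z [-0.436 -0.308 -0.846]
lip du 0.0069 dv -0.0003 dz 0.0035 tilt 57.7
shift [-0.185 -0.004 -0.019] turn [ 0.14  8.26 -0.09]
[[-0.04,-0.00,-0.00],[0.0,1.7,-0.0]],[[-0.04,-0.00,-0.00],[0.0,1.7,-0.0]],[[-0.04,-0.00,-0.01],[0.0,1.7,-0.0]],[[-0.04,-0.00,-0.01],[0.0,1.7,-0.0]],[[-0.04,-0.00,-0.01],[0.0,1.7,-0.0]],
```

View pics/u4.png

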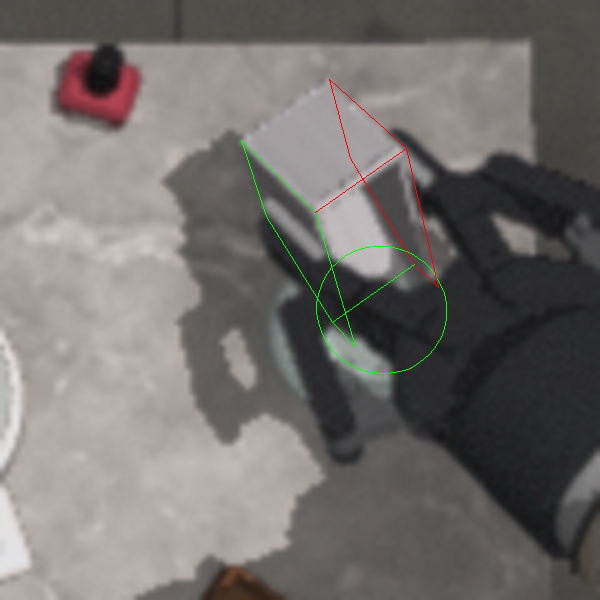

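>>> drive_tool:
  series:
    - [[-0.05, 0, 0], [0, 2, 0]]
    - [[-0.05, 0, 0], [0, 2, 0]]
    - [[-0.05, 0, 0], [0, 2, 0]]
    - [[-0.05, 0, 0], [0, 2, 0]]
    - [[-0.05, 0, -0.01], [0, 2, 0]]

```text
time: 9.4
eef_pos: [0.5178, -0.234, 0.1537]
tcp_rot: [0.937, 0.295, -0.178, 0.057]
contact_force: [-0.4, 0.1, -1.1]
opening: 0.466
```

```bash
python3 -c "
from chk import *
chk(77,.006,'pics/u5.png',5)"
```

```text
t 9.4 pos [ 0.5178 -0.234   0.1537] op 0.466 F [-0.4  0.1 -1.1] q [-1.027  0.237  2.147  1.261  1.345 -0.791]
x [ 0.763  0.533 -0.367] y [ 0.573 -0.82   0.001] z [-0.3   -0.211 -0.93 ]
lip du 0.0043 dv 0.0004 dz 0.0024 tilt 68.5
shift [-0.164  0.01  -0.096] turn [ 0.06  8.52 -0.07]
[[-0.03,0.00,-0.02],[0.0,1.7,-0.0]],[[-0.03,0.00,-0.02],[0.0,1.7,-0.0]],[[-0.03,0.00,-0.02],[0.0,1.7,-0.0]],[[-0.03,0.00,-0.02],[0.0,1.7,-0.0]],[[-0.03,0.00,-0.02],[0.0,1.7,-0.0]],
```

View pics/u5.png

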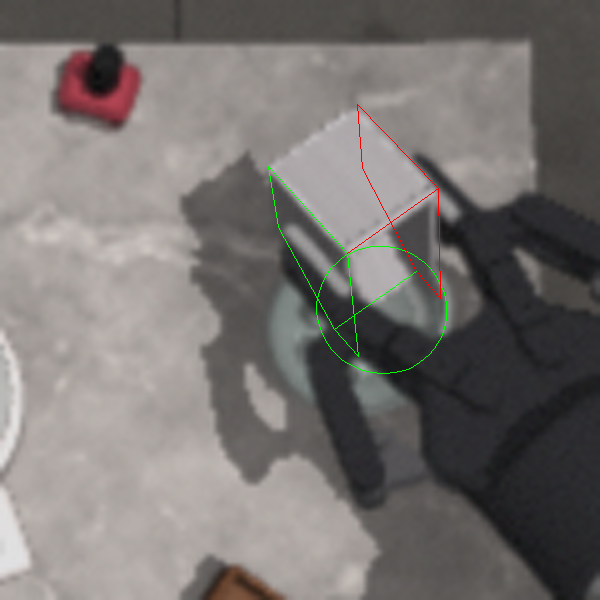

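>>> drive_tool:
  series:
    - [[-0.02, 0.01, -0.05], [0, 1.7, 0]]
    - [[-0.03, 0, -0.03], [0, 2, 0]]
    - [[-0.03, 0, -0.03], [0, 2, 0]]
    - [[-0.03, 0, -0.02], [0, 2, 0]]
    - [[0, 0, 0], [0, 0, 0]]

```text
time: 9.95
eef_pos: [0.5146, -0.2364, 0.1609]
tcp_rot: [0.948, 0.298, -0.109, 0.034]
contact_force: [-0.1, 0.8, -0.8]
opening: 0.464
```

>>> drive_tool:
  series:
    - [[0, 0, 0], [0, 0, 0]]
    - [[0, 0, 0], [0, 0, 0]]
    - [[0, 0, 0], [0, 0, 0]]

```text
time: 10.25
eef_pos: [0.5147, -0.2365, 0.1609]
tcp_rot: [0.948, 0.298, -0.109, 0.034]
contact_force: [-0.7, 0.9, -0.9]
opening: 0.464
```

```bash
python3 -c "
from chk import *
chk(77,.066,'pics/u6.png',5,(330,150,430,250))"
```

```text
t 10.25 pos [ 0.5147 -0.2365  0.1609] op 0.464 F [-0.7  0.9 -0.9] q [-1.057  0.289  2.149  1.35   1.458 -0.865]
x [ 0.799  0.557 -0.227] y [ 0.572 -0.82  -0.001] z [-0.187 -0.129 -0.974]
lip du 0.0088 dv 0.0003 dz 0.0057 tilt 76.9
shift [-0.31   0.003 -1.166] turn [-0.1   0.1  -0.09]
[[-0.06,0.00,-0.23],[-0.0,0.0,-0.0]],[[-0.06,0.00,-0.23],[-0.0,0.0,-0.0]],[[-0.06,0.00,-0.23],[-0.0,0.0,-0.0]],[[-0.06,0.00,-0.23],[-0.0,0.0,-0.0]],[[-0.06,0.00,-0.23],[-0.0,0.0,-0.0]],
```

View pics/u6.png

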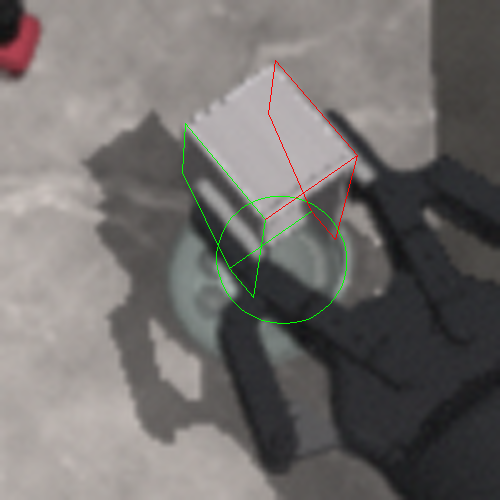

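>>> drive_tool:
  series:
    - [[-0.1, 0, -0.4], [0, 0, 0]]
    - [[-0.15, 0, -0.6], [0, 0, 0]]
    - [[-0.15, 0, -0.6], [0, 0, 0]]
    - [[-0.1, 0, -0.3], [0, 0, 0]]
    - [[0, 0, 0], [0, 0, 0]]

```text
time: 10.8
eef_pos: [0.5124, -0.2371, 0.2624]
tcp_rot: [0.947, 0.299, -0.109, 0.033]
contact_force: [-0.5, -1.0, -0.9]
opening: 0.46
```

```bash
python3 - <<'E'
from pour import *
from ov import *
rep()
t=cam("top"); draw(t,[],(330,130,450,250),5,'pics/u7.png')
# putdown target: choose
for psi2,P in((0,[.52,.125,.12]),(10,[.52,.05,.12]),): seq(P,tiltR(psi2,0),12)
E
```

```text
t 10.8 pos [ 0.5124 -0.2371  0.2624] op 0.46 F [-0.5 -1.  -0.9] q [-1.062  0.088  2.138  1.328  1.511 -0.656]
x [ 0.798  0.559 -0.227] y [ 0.573 -0.819 -0.003] z [-0.188 -0.128 -0.974]
[[0.40,-0.49,0.15],[2.4,-6.2,2.0]],[[0.40,-0.49,0.13],[2.4,-6.2,2.0]],[[0.39,-0.50,0.11],[2.4,-6.2,2.0]],[[0.39,-0.51,0.09],[2.4,-6.2,2.0]],[[0.38,-0.52,0.07],[2.4,-6.2,2.0]], 
[[0.37,-0.53,0.05],[2.4,-6.2,2.0]],[[0.35,-0.54,0.03],[2.4,-6.2,2.0]],[[0.34,-0.55,0.02],[2.4,-6.2,2.0]],[[0.32,-0.56,0.01],[2.4,-6.2,2.0]],[[0.30,-0.57,-0.00],[2.4,-6.2,2.0]], 
[[0.28,-0.58,-0.01],[2.4,-6.2,2.0]],[[0.26,-0.59,-0.01],[2.4,-6.2,2.0]],[[0.33,-0.38,0.17],[1.7,-6.3,1.4]],[[0.34,-0.39,0.14],[1.7,-6.3,1.4]],[[0.34,-0.39,0.12],[1.7,-6.3,1.4]],[[0.34,-0.40,0.09],[1.7,-6.3,1.4]],[[0.34,-0.40,0.06],[1.7,-6.3,1.4]], 
[[0.34,-0.41,0.04],[1.7,-6.3,1.4]],[[0.33,-0.42,0.01],[1.7,-6.3,1.4]],[[0.32,-0.43,-0.01],[1.7,-6.3,1.4]],[[0.31,-0.43,-0.03],[1.7,-6.3,1.4]],[[0.29,-0.44,-0.05],[1.7,-6.3,1.4]], 
[[0.28,-0.45,-0.07],[1.7,-6.3,1.4]],[[0.26,-0.46,-0.08],[1.7,-6.3,1.4]],
```

View pics/u7.png

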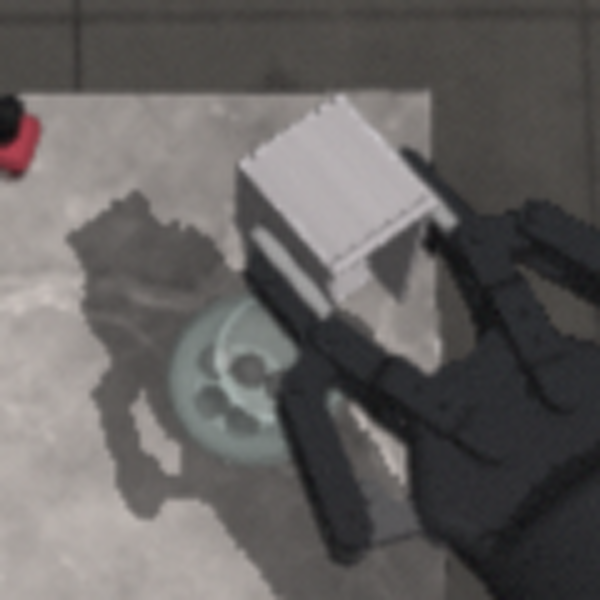

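```bash
python3 - <<'E'
from pour import *
seq([.518,.124,.14],tiltR(-4.7,0),13)
E
```

```text
[[0.36,-0.45,0.11],[2.6,-5.7,2.1]],[[0.35,-0.46,0.09],[2.6,-5.7,2.1]],[[0.35,-0.47,0.08],[2.6,-5.7,2.1]],[[0.34,-0.47,0.07],[2.6,-5.7,2.1]],[[0.33,-0.48,0.06],[2.6,-5.7,2.1]], 
[[0.31,-0.49,0.05],[2.6,-5.7,2.1]],[[0.30,-0.50,0.04],[2.6,-5.7,2.1]],[[0.28,-0.51,0.03],[2.6,-5.7,2.1]],[[0.27,-0.52,0.03],[2.6,-5.7,2.1]],[[0.25,-0.53,0.03],[2.6,-5.7,2.1]], 
[[0.24,-0.54,0.03],[2.6,-5.7,2.1]],[[0.22,-0.54,0.03],[2.6,-5.7,2.1]],[[0.20,-0.55,0.03],[2.6,-5.7,2.1]],
```

>>> drive_tool:
  series:
    - [[0.36, -0.45, 0.1], [2.6, -5.7, 2.1]]
    - [[0.35, -0.46, 0.1], [2.6, -5.7, 2.1]]
    - [[0.35, -0.47, 0.08], [2.6, -5.7, 2.1]]
    - [[0.34, -0.47, 0.07], [2.6, -5.7, 2.1]]
    - [[0.33, -0.48, 0.06], [2.6, -5.7, 2.1]]

```text
time: 11.35
eef_pos: [0.5124, -0.0977, 0.2037]
tcp_rot: [0.909, 0.173, -0.38, 0.001]
contact_force: [-0.7, 0.3, -0.9]
opening: 0.462
```

```bash
python3 - <<'E'
from pour import *
rep();seq([.518,.124,.15],tiltR(-4.7,0),9)
E
```

```text
t 11.35 pos [ 0.5124 -0.0977  0.2037] op 0.462 F [-0.7  0.3 -0.9] q [-0.707 -0.234  2.326  0.968  0.931  0.034]
x [ 0.651  0.313 -0.691] y [ 0.314 -0.94  -0.13 ] z [-0.691 -0.133 -0.711]
[[0.24,-0.44,0.01],[2.1,-4.8,1.8]],[[0.23,-0.45,0.01],[2.1,-4.8,1.8]],[[0.22,-0.46,0.00],[2.1,-4.8,1.8]],[[0.20,-0.46,0.00],[2.1,-4.8,1.8]],[[0.19,-0.47,0.00],[2.1,-4.8,1.8]], 
[[0.18,-0.48,0.01],[2.1,-4.8,1.8]],[[0.16,-0.48,0.01],[2.1,-4.8,1.8]],[[0.15,-0.49,0.01],[2.1,-4.8,1.8]],[[0.13,-0.49,0.02],[2.1,-4.8,1.8]],
```

>>> drive_tool:
  series:
    - [[0.2, -0.44, 0], [2.1, -5, 1.8]]
    - [[0.2, -0.45, 0], [2.1, -5, 1.8]]
    - [[0.2, -0.46, 0], [2.1, -5, 1.8]]
    - [[0.2, -0.46, 0], [2.1, -5, 1.8]]
    - [[0.2, -0.47, 0], [2.1, -5, 1.8]]

```text
time: 11.85
eef_pos: [0.5076, 0.0282, 0.1699]
tcp_rot: [0.808, 0.063, -0.586, -0.016]
contact_force: [0.0, -0.2, -1.0]
opening: 0.464
```

```bash
python3 - <<'E'
from pour import *
plan([.518,.124,.12],tiltR(-4.7,0));seq([.518,.124,.12],tiltR(-4.7,0),5)
E
```

```text
t 11.85 pos [0.5076 0.0282 0.1699] op 0.464 F [ 0.  -0.2 -1. ] q [-0.235 -0.172  2.221  0.258  0.833  1.118]
x [ 0.305  0.121 -0.945] y [ 0.084 -0.991 -0.1  ] z [-0.949 -0.049 -0.312]
shift [ 1.239 -1.782  0.022] turn [  8.54 -17.76   7.2 ]
[[0.25,-0.36,0.00],[1.7,-3.6,1.4]],[[0.24,-0.36,-0.00],[1.7,-3.6,1.4]],[[0.23,-0.37,-0.00],[1.7,-3.6,1.4]],[[0.22,-0.37,-0.01],[1.7,-3.6,1.4]],[[0.21,-0.38,-0.01],[1.7,-3.6,1.4]],
```

>>> drive_tool:
  series:
    - [[0.2, -0.4, 0], [1.8, -4, 1.5]]
    - [[0.2, -0.4, 0], [1.8, -4, 1.5]]
    - [[0.2, -0.4, 0], [1.8, -4, 1.5]]
    - [[0.2, -0.38, 0], [1.7, -4, 1.5]]
    - [[0.2, -0.3, 0], [1.5, -2, 1]]

```text
time: 12.35
eef_pos: [0.5094, 0.1327, 0.1182]
tcp_rot: [-0.695, 0.03, 0.718, 0.027]
contact_force: [0.5, -0.0, -1.2]
opening: 0.461
```

```bash
python3 - <<'E'
from pour import *
from ov import *
plan([.518,.124,.0235],tiltR(-4.7,0))
t=cam("top"); draw(t,[circ(*M,.0255)],(330,150,430,250),6,'pics/u8.png')
s=cam("scene"); draw(s,[],(140,150,280,290),4,'pics/v8.png')
E
```

```text
t 12.35 pos [0.5094 0.1327 0.1182] op 0.461 F [ 0.5 -0.  -1.2] q [ 6.200e-02  1.170e-01  2.019e+00 -1.000e-03  1.038e+00  1.715e+00]
x [-0.032 -0.003 -0.999] y [-0.081 -0.997  0.006] z [-0.996  0.081  0.032]
shift [ 1.888  0.148 -0.246] turn [ 0.06  1.81 -0.33]
```

View pics/u8.png

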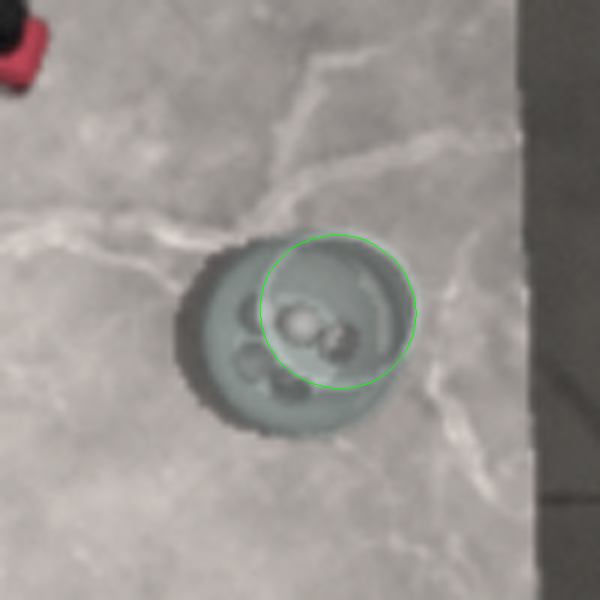

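View pics/v8.png

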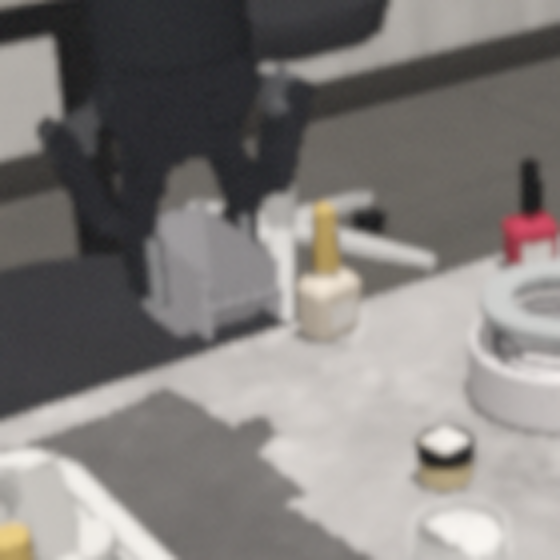

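>>> drive_tool:
  series:
    - [[0.5, 0.15, -0.1], [0, 1.5, -0.3]]
    - [[0.5, 0, -0.1], [0, 0, 0]]
    - [[0.4, 0, 0], [0, 0, 0]]
    - [[0, 0, 0], [0, 0, 0]]

```text
time: 12.85
eef_pos: [0.5139, 0.1234, 0.0416]
tcp_rot: [-0.702, 0.026, 0.711, 0.026]
contact_force: [-1.4, -0.6, -2.1]
opening: 0.464
```

```bash
python3 - <<'E'
from pour import *
plan([.518,.124,.0235],tiltR(-4.7,0))
E
```

```text
t 12.85 pos [0.5139 0.1234 0.0416] op 0.464 F [-1.4 -0.6 -2.1] q [4.300e-02 2.350e-01 2.052e+00 2.000e-03 8.670e-01 1.685e+00]
x [-0.012  0.001 -1.   ] y [-0.073 -0.997 -0.001] z [-0.997  0.073  0.012]
shift [ 0.36  -0.017 -0.085] turn [0.51 0.68 0.03]
```

>>> drive_tool:
  series:
    - [[0.2, 0, -0.05], [0.4, 0.7, 0]]
    - [[0.1, 0, 0], [0, 0, 0]]
    - [[0, 0, 0], [0, 0, 0]]

```text
time: 13.15
eef_pos: [0.5159, 0.1219, 0.0269]
tcp_rot: [-0.706, 0.028, 0.707, 0.029]
contact_force: [-0.0, 0.4, -1.2]
opening: 0.46
```

```bash
python3 - <<'E'
from pour import *
plan([.518,.124,.0235],tiltR(-4.7,0))
E
```

```text
t 13.15 pos [0.5159 0.1219 0.0269] op 0.46 F [-0.   0.4 -1.2] q [4.000e-02 2.590e-01 2.056e+00 1.000e-03 8.260e-01 1.691e+00]
x [-0.     0.001 -1.   ] y [-0.08  -0.997 -0.001] z [-0.997  0.08   0.   ]
shift [ 0.069 -0.046 -0.038] turn [0.1  0.02 0.04]
```

>>> drive_tool:
  series:
    - [[0.06, 0, 0], [0, 0, 0]]
    - [[0.02, 0, 0], [0, 0, 0]]
    - [[0, 0, 0], [0, 0, 0]]

```text
time: 13.45
eef_pos: [0.5173, 0.1217, 0.025]
tcp_rot: [0.708, -0.028, -0.705, -0.029]
contact_force: [0.3, -0.5, -1.1]
opening: 0.464
```

>>> drive_tool:
  series:
    - [[0, 0, 0], [0, 0, 0]]
    - [[0, 0, 0], [0, 0, 0]]
    - [[0, 0, 0], [0, 0, 0]]
    - [[0, 0, 0], [0, 0, 0]]
    - [[0, 0, 0], [0, 0, 0]]
  grip: 1

```text
time: 13.95
eef_pos: [0.5189, 0.1219, 0.0269]
tcp_rot: [0.709, -0.028, -0.704, -0.029]
contact_force: [0.4, 0.1, -0.2]
opening: 1.001
```

```bash
python3 - <<'E'
from pour import *
from ov import *
rep()
s=cam("scene"); draw(s,[],(140,190,250,290),6,'pics/v9.png')
E
```

```text
t 13.95 pos [0.5189 0.1219 0.0269] op 1.001 F [ 0.4  0.1 -0.2] q [4.000e-02 2.620e-01 2.054e+00 1.000e-03 8.200e-01 1.689e+00]
x [ 0.007  0.001 -1.   ] y [-0.079 -0.997 -0.002] z [-0.997  0.079 -0.007]
```

View pics/v9.png

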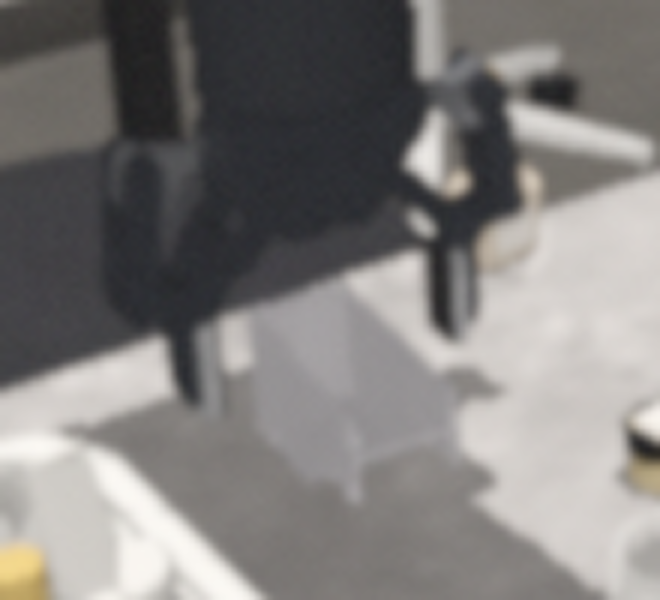

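>>> drive_tool:
  series:
    - [[-0.4, 0, 0], [0, 0, 0]]
    - [[-0.8, 0, 0], [0, 0, 0]]
    - [[-0.8, 0, 0], [0, 0, 0]]
    - [[-0.8, 0, 0], [0, 0, 0]]
    - [[-0.6, 0.3, 0], [0, 0, 0]]

```text
time: 14.5
eef_pos: [0.5122, 0.1072, 0.1956]
tcp_rot: [-0.703, 0.027, 0.71, 0.028]
contact_force: [0.5, -1.1, 0.4]
opening: 0.997
```

```bash
python3 - <<'E'
from st import *
from ov import *
plan([.49,-.254,.17],down(-94.6))
s=cam("scene"); draw(s,scoop(.517,.1225,-4.7),(140,190,250,290),6,'pics/v10.png')
t=cam("top"); draw(t,ring(.459,-.0647),(255,185,325,255),7,'pics/v11.png')
E
```

```text
t 14.5 pos [0.5122 0.1072 0.1956] op 0.997 F [ 0.5 -1.1  0.4] q [ 1.200e-02 -0.000e+00  1.986e+00  1.000e-03  1.166e+00  1.660e+00]
x [-0.009  0.001 -1.   ] y [-0.078 -0.997 -0.   ] z [-0.997  0.078  0.009]
shift [ 0.51   7.236 -0.125] turn [0.14 0.53 0.01]
```

View pics/v10.png

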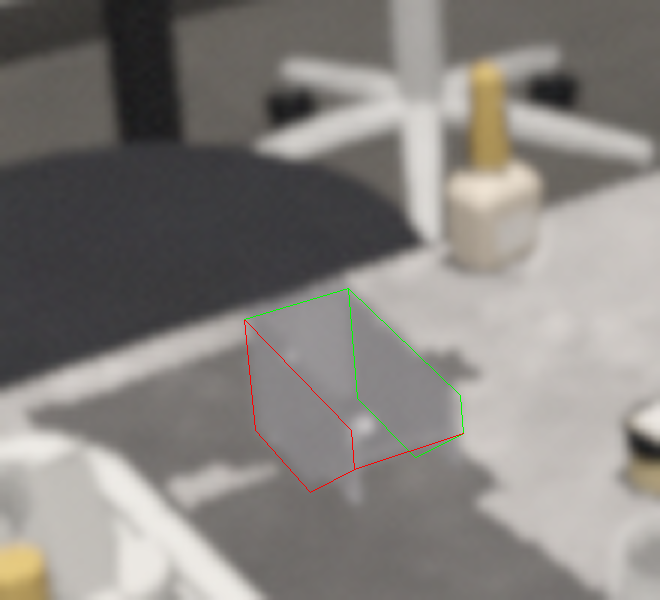

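View pics/v11.png

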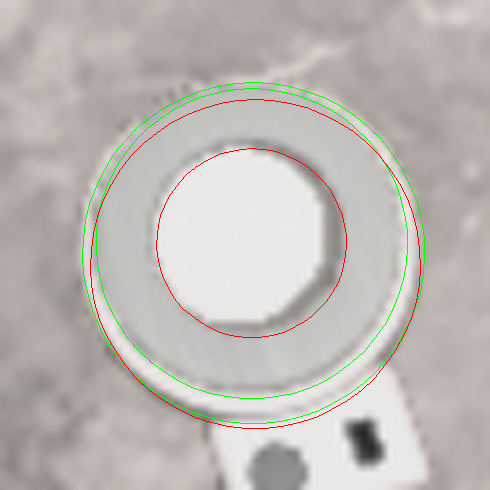

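```bash
python3 - <<'E'
from ov import *
s=cam("scene"); t=cam("top"); o=[]
r=ring(.4605,-.0645)
draw(t,r[:2],(260,190,320,250),6.6,'pics/w1.png');draw(s,r[:2]+[circ(.4605,-.0645,.052,.046)],(245,205,315,260),5.7,'pics/w2.png')
a,b=cv2.imread('pics/w1.png'),cv2.imread('pics/w2.png');h=max(a.shape[0],b.shape[0])
cv2.imwrite('pics/w.png',np.hstack([np.pad(i,((0,h-i.shape[0]),(0,0),(0,0))) for i in(a,b)]))
E
```

```text
(no output)
```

View pics/w.png

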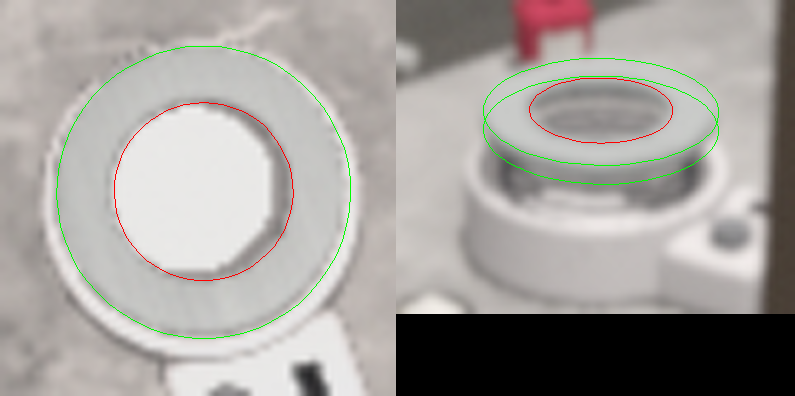

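>>> drive_tool:
  series:
    - [[0, 0.5, 0], [0, 0.3, 0]]
    - [[0, 0.8, 0], [0, 0.2, 0]]
    - [[0, 0.9, 0], [0, 0, 0]]
    - [[0, 0.9, 0], [0, 0, 0]]
    - [[0, 0.9, 0], [0, 0, 0]]

```text
time: 15.2
eef_pos: [0.4907, -0.0919, 0.1824]
tcp_rot: [-0.7, 0.022, 0.713, 0.026]
contact_force: [1.4, -0.5, -0.1]
opening: 0.996
```

>>> drive_tool:
  series:
    - [[0, 0.9, 0], [0, 0, 0]]
    - [[0, 0.9, 0], [0, 0, 0]]
    - [[0, 0.7, 0], [0, 0, 0]]
    - [[0, 0.3, 0], [0, 0, 0]]

```text
time: 15.6
eef_pos: [0.4753, -0.2364, 0.1717]
tcp_rot: [-0.695, 0.02, 0.718, 0.03]
contact_force: [1.0, 0.5, -0.4]
opening: 0.997
```

```bash
python3 - <<'E'
from st import *
from ov import *
plan([.49,-.254,.15],down(-94.6))
t=cam("top"); draw(t,flask(.49,-.254)[:1],(300,130,430,260),4,'pics/w3.png')
E
```

```text
t 15.6 pos [ 0.4753 -0.2364  0.1717] op 0.997 F [ 1.   0.5 -0.4] q [-0.649  0.059  1.972 -0.008  1.145  0.996]
x [-0.032  0.015 -0.999] y [-0.072 -0.997 -0.013] z [-0.997  0.071  0.033]
shift [ 0.419  0.335 -0.332] turn [0.5  1.88 0.72]
```

View pics/w3.png

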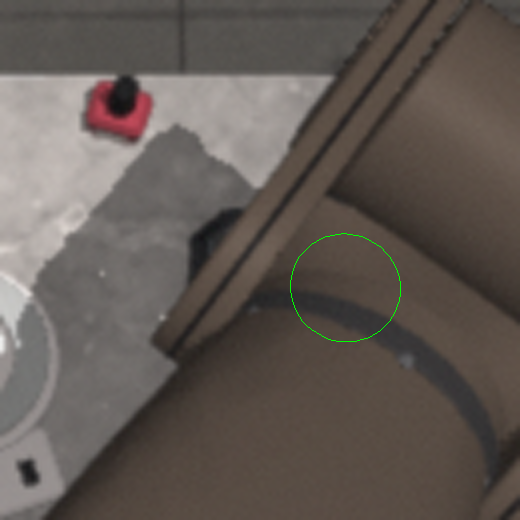

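>>> drive_tool:
  series:
    - [[0, 0.2, -0.25], [0.4, 1.8, 0.7]]
    - [[0.1, 0.1, -0.1], [0, 0, 0]]
    - [[0.1, 0, 0], [0, 0, 0]]

```text
time: 15.95
eef_pos: [0.4906, -0.2513, 0.1563]
tcp_rot: [-0.704, 0.026, 0.709, 0.03]
contact_force: [-0.3, 0.6, 0.3]
opening: 1.001
```

```bash
python3 - <<'E'
from st import *
plan([.49,-.254,.077],down(-94.6))
E
```

```text
t 15.95 pos [ 0.4906 -0.2513  0.1563] op 1.001 F [-0.3  0.6  0.3] q [-0.658  0.108  1.95   0.     1.093  0.993]
x [-0.007  0.006 -1.   ] y [-0.08  -0.997 -0.005] z [-0.997  0.08   0.007]
shift [ 1.586  0.063 -0.004] turn [0.04 0.42 0.3 ]
```

>>> drive_tool:
  series:
    - [[0.3, 0.06, 0], [0, 0.4, 0.3]]
    - [[0.4, 0, 0], [0, 0, 0]]
    - [[0.4, 0, 0], [0, 0, 0]]
    - [[0.2, 0, 0], [0, 0, 0]]
    - [[0, 0, 0], [0, 0, 0]]

```text
time: 16.45
eef_pos: [0.4886, -0.2464, 0.0844]
tcp_rot: [-0.703, 0.023, 0.71, 0.028]
contact_force: [0.1, 1.0, 0.4]
opening: 1.005
```

```bash
python3 - <<'E'
from st import *
plan([.49,-.254,.077],down(-94.6))
E
```

```text
t 16.45 pos [ 0.4886 -0.2464  0.0844] op 1.005 F [0.1 1.  0.4] q [-6.530e-01  2.010e-01  1.995e+00  1.000e-03  9.570e-01  9.900e-01]
x [-0.009  0.008 -1.   ] y [-0.073 -0.997 -0.007] z [-0.997  0.073  0.009]
shift [ 0.147  0.151 -0.041] turn [0.44 0.53 0.4 ]
```

>>> drive_tool:
  series:
    - [[0.1, 0.15, -0.04], [0.4, 0.5, 0.4]]
    - [[0.06, 0.02, 0], [0, 0, 0]]
    - [[0, 0, 0], [0, 0, 0]]

```text
time: 16.75
eef_pos: [0.4909, -0.2551, 0.077]
tcp_rot: [0.707, -0.028, -0.706, -0.027]
contact_force: [-0.5, 0.8, 0.5]
opening: 0.996
```

```bash
python3 - <<'E'
from st import *
plan([.49,-.254,.075],down(-94.6))
E
```

```text
t 16.75 pos [ 0.4909 -0.2551  0.077 ] op 0.996 F [-0.5  0.8  0.5] q [-0.663  0.218  1.991 -0.     0.931  0.987]
x [ 0.001 -0.001 -1.   ] y [-0.079 -0.997  0.001] z [-0.997  0.079 -0.001]
shift [ 0.04  -0.021  0.02 ] turn [ 0.09 -0.08 -0.07]
```

>>> drive_tool:
  series:
    - [[0.04, -0.02, 0.02], [0, 0, 0]]
    - [[0, 0, 0], [0, 0, 0]]
    - [[0, 0, 0], [0, 0, 0]]
    - [[0, 0, 0], [0, 0, 0]]
    - [[0, 0, 0], [0, 0, 0]]
  grip: -1
  newtons: 50

```text
time: 17.25
eef_pos: [0.4909, -0.2552, 0.0768]
tcp_rot: [0.708, -0.029, -0.705, -0.027]
contact_force: [-0.2, -0.7, -1.0]
opening: 0.621
```

>>> drive_tool:
  series:
    - [[0, 0, 0], [0, 0, 0]]
    - [[0, 0, 0], [0, 0, 0]]

```text
time: 17.45
eef_pos: [0.4909, -0.2552, 0.0769]
tcp_rot: [0.708, -0.029, -0.705, -0.027]
contact_force: [-0.3, 0.7, -0.6]
opening: 0.622
```

>>> drive_tool:
  series:
    - [[-0.1, 0, 0], [0, 0, 0]]
    - [[-0.2, 0, 0], [0, 0, 0]]
    - [[-0.3, 0, 0], [0, 0, 0]]
    - [[-0.3, 0, 0], [0, 0, 0]]
    - [[-0.3, 0, 0], [0, 0, 0]]

```text
time: 17.95
eef_pos: [0.4878, -0.2525, 0.1361]
tcp_rot: [-0.705, 0.027, 0.708, 0.029]
contact_force: [-0.0, 0.7, -2.9]
opening: 0.62
```

```bash
python3 - <<'E'
from st import *
from ov import *
plan([.4602,-.0645,.16],down(-94.6))
t=cam("top","pics/t12.png"); s=cam("scene","pics/s12.png")
cv2.imwrite("pics/m12.png",np.hstack([cv2.resize(cv2.imread(f"pics/{n}12.png"),(400,300)) for n in "ts"]))
E
```

```text
t 17.95 pos [ 0.4878 -0.2525  0.1361] op 0.62 F [-0.   0.7 -2.9] q [-0.662  0.128  1.969 -0.     1.05   0.988]
x [-0.004  0.003 -1.   ] y [-0.079 -0.997 -0.003] z [-0.997  0.079  0.004]
shift [-0.465 -3.706  0.85 ] turn [0.06 0.24 0.15]
```

View pics/m12.png

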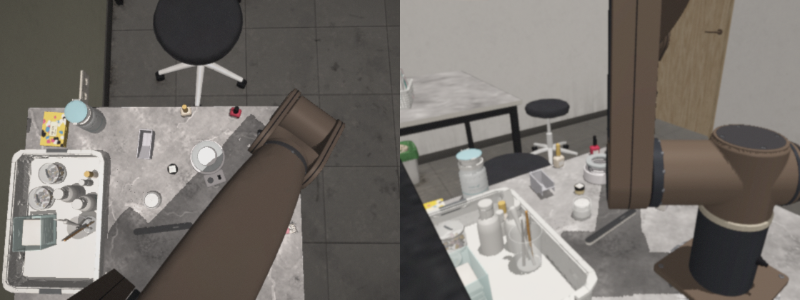

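>>> drive_tool:
  series:
    - [[-0.4, 0, 0], [0, 0.2, 0.1]]
    - [[-0.3, -0.4, 0.1], [0, 0, 0]]
    - [[-0.1, -0.6, 0.15], [0, 0, 0]]
    - [[0, -0.6, 0.15], [0, 0, 0]]
    - [[0, -0.6, 0.15], [0, 0, 0]]

```text
time: 18.55
eef_pos: [0.4696, -0.1414, 0.178]
tcp_rot: [0.708, -0.031, -0.705, -0.029]
contact_force: [0.3, -0.6, -1.8]
opening: 0.623
```

>>> drive_tool:
  series:
    - [[0, -0.6, 0.15], [0, 0, 0]]
    - [[0, -0.5, 0.1], [0, 0, 0]]
    - [[0, -0.3, 0], [0, 0, 0]]

```text
time: 18.85
eef_pos: [0.4602, -0.0656, 0.1758]
tcp_rot: [0.707, -0.03, -0.706, -0.03]
contact_force: [-0.5, -0.4, -2.8]
opening: 0.619
```

```bash
python3 - <<'E'
from st import *
from ov import *
plan([.461,-.0645,.15],down(-94.6))
t=cam("top","pics/t13.png"); s=cam("scene","pics/s13.png")
cv2.imwrite("pics/m13.png",np.hstack([cv2.resize(cv2.imread(f"pics/{n}13.png"),(400,300)) for n in "ts"]))
E
```

```text
t 18.85 pos [ 0.4602 -0.0656  0.1758] op 0.619 F [-0.5 -0.4 -2.8] q [-0.36  -0.122  2.139 -0.     1.123  1.295]
x [ 0.001 -0.    -1.   ] y [-0.085 -0.996  0.   ] z [-0.996  0.085 -0.001]
shift [ 0.515 -0.024 -0.015] turn [-0.25 -0.03 -0.03]
```

View pics/m13.png

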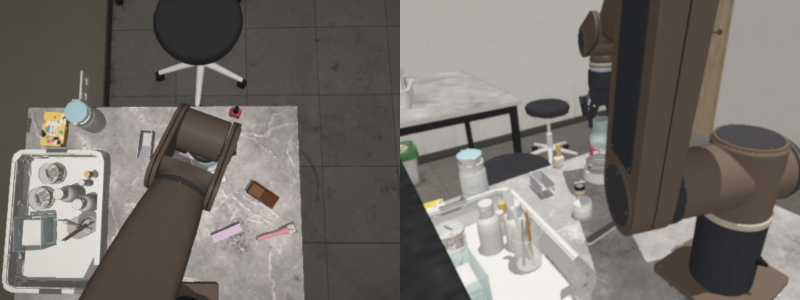

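```bash
python3 - <<'E'
from st import *
from ov import *
s0,R=rep(); p=s0["eef_pos"]
s=cam("scene"); draw(s,ring(.4602,-.0645)+flask(p[0]-.001,p[1],p[2]-.0769),(200,130,340,270),5.5,'pics/w5.png')
E
```

```text
t 18.95 pos [ 0.4605 -0.0656  0.1757] op 0.62 F [-0.3 -0.1 -3.5] q [-0.36  -0.121  2.139 -0.     1.123  1.294]
x [ 0.001 -0.    -1.   ] y [-0.083 -0.997  0.   ] z [-0.997  0.083 -0.001]
```

View pics/w5.png

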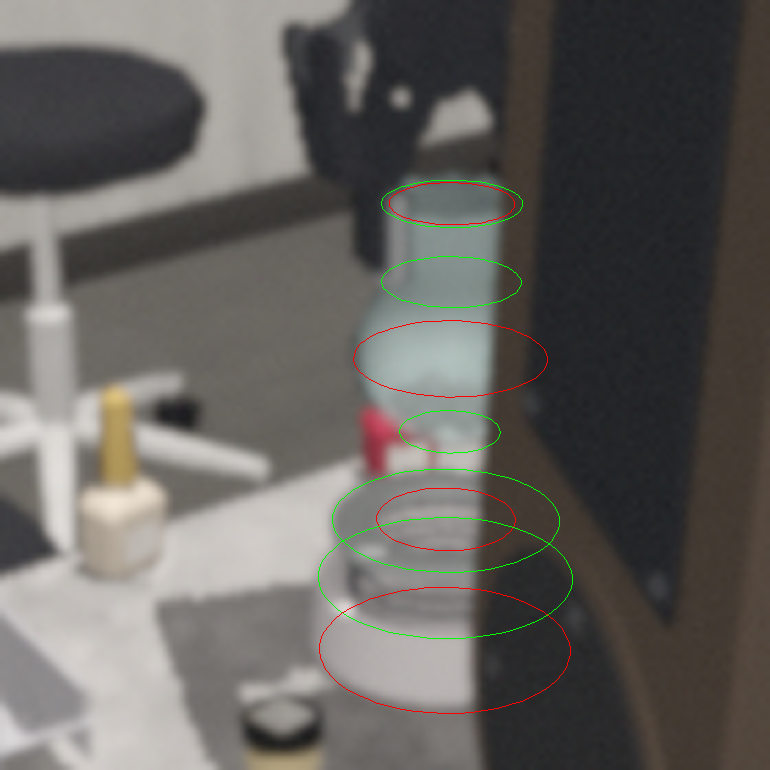

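>>> drive_tool:
  series:
    - [[0.2, -0.02, 0], [-0.2, 0, 0]]
    - [[0.2, 0, 0], [0, 0, 0]]
    - [[0.2, 0, 0], [0, 0, 0]]
    - [[0, 0, 0], [0, 0, 0]]

```text
time: 19.4
eef_pos: [0.4606, -0.068, 0.1424]
tcp_rot: [-0.706, 0.03, 0.707, 0.029]
contact_force: [-0.1, 0.2, -3.0]
opening: 0.621
```

```bash
python3 - <<'E'
from st import *
plan([.461,-.0645,.128],down(-94.9))
E
```

```text
t 19.4 pos [ 0.4606 -0.068   0.1424] op 0.621 F [-0.1  0.2 -3. ] q [-3.640e-01 -7.400e-02  2.163e+00 -2.000e-03  1.053e+00  1.291e+00]
x [-0.    -0.002 -1.   ] y [-0.083 -0.997  0.002] z [-0.997  0.083  0.   ]
shift [ 0.288 -0.071 -0.003] turn [ 0.16  0.02 -0.11]
```

>>> drive_tool:
  series:
    - [[0.02, -0.07, 0], [0.1, 0, -0.1]]
    - [[0.08, 0, 0], [0, 0, 0]]
    - [[0.08, 0, 0], [0, 0, 0]]
    - [[0, 0, 0], [0, 0, 0]]

```text
time: 19.8
eef_pos: [0.4608, -0.065, 0.1321]
tcp_rot: [-0.706, 0.03, 0.707, 0.031]
contact_force: [0.2, 0.8, -2.2]
opening: 0.621
```

```bash
python3 - <<'E'
from st import *
from ov import *
s0,R=plan([.461,-.0645,.128],down(-94.9)); p=ctrl.get_state()["eef_pos"]
s=cam("scene"); draw(s,ring(.4602,-.0645)+flask(p[0]-.001,p[1],p[2]-.0769),(230,160,320,260),7,'pics/w6.png')
E
```

```text
t 19.8 pos [ 0.4608 -0.065   0.1321] op 0.621 F [ 0.2  0.8 -2.2] q [-0.359 -0.058  2.169 -0.     1.032  1.298]
x [-0.001  0.    -1.   ] y [-0.086 -0.996 -0.   ] z [-0.996  0.086  0.001]
shift [ 0.082 -0.011 -0.002] turn [-0.04  0.07  0.01]
```

View pics/w6.png

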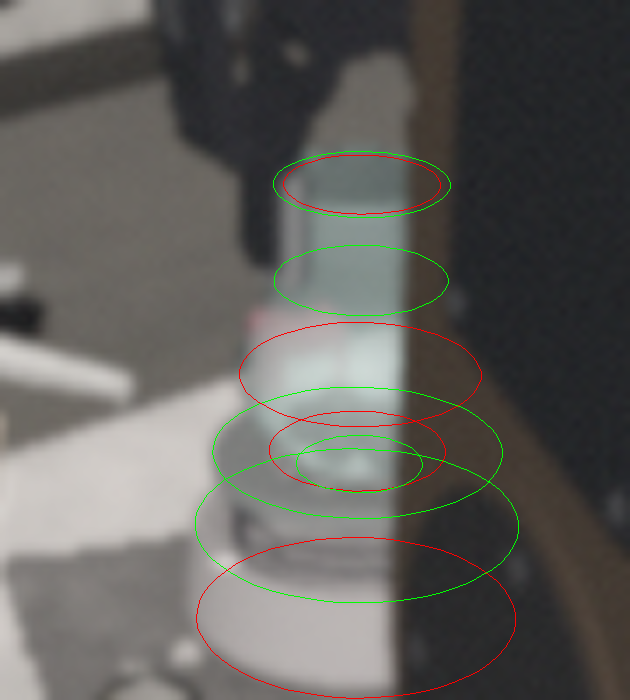

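>>> drive_tool:
  series:
    - [[0.08, 0, 0], [0, 0, 0]]
    - [[0.08, 0, 0], [0, 0, 0]]
    - [[0.08, 0, 0], [0, 0, 0]]

```text
time: 20.15
eef_pos: [0.4623, -0.0652, 0.1223]
tcp_rot: [0.707, -0.031, -0.706, -0.03]
contact_force: [-2.6, 0.1, 4.3]
opening: 0.616
```

```bash
python3 - <<'E'
from st import *
plan([.461,-.0645,.110],down(-94.9))
E
```

```text
t 20.15 pos [ 0.4623 -0.0652  0.1223] op 0.616 F [-2.6  0.1  4.3] q [-0.358 -0.041  2.173  0.     1.007  1.298]
x [ 0.002 -0.    -1.   ] y [-0.086 -0.996  0.   ] z [-0.996  0.086 -0.002]
shift [ 0.246 -0.012  0.028] turn [-0.03 -0.1  -0.01]
```

>>> drive_tool:
  series:
    - [[0.06, 0, 0.04], [0, 0, 0]]
    - [[0.06, 0, 0], [0, 0, 0]]
    - [[0.06, 0, 0], [0, 0, 0]]

```text
time: 20.45
eef_pos: [0.4618, -0.065, 0.1148]
tcp_rot: [0.708, -0.031, -0.704, -0.03]
contact_force: [-1.8, 2.0, 5.1]
opening: 0.622
```

```bash
python3 - <<'E'
from st import *
from ov import *
plan([.461,-.0645,.110],down(-94.9)); p=ctrl.get_state()["eef_pos"]
s=cam("scene"); draw(s,flask(p[0]-.001,p[1],p[2]-.0769)[:1],(230,160,320,260),7,'pics/w7.png')
E
```

```text
t 20.45 pos [ 0.4618 -0.065   0.1148] op 0.622 F [-1.8  2.   5.1] q [-3.590e-01 -3.200e-02  2.181e+00  2.000e-03  9.880e-01  1.297e+00]
x [ 0.006 -0.    -1.   ] y [-0.086 -0.996 -0.   ] z [-0.996  0.086 -0.006]
shift [ 0.096 -0.009  0.018] turn [-0.04 -0.32  0.01]
```

View pics/w7.png

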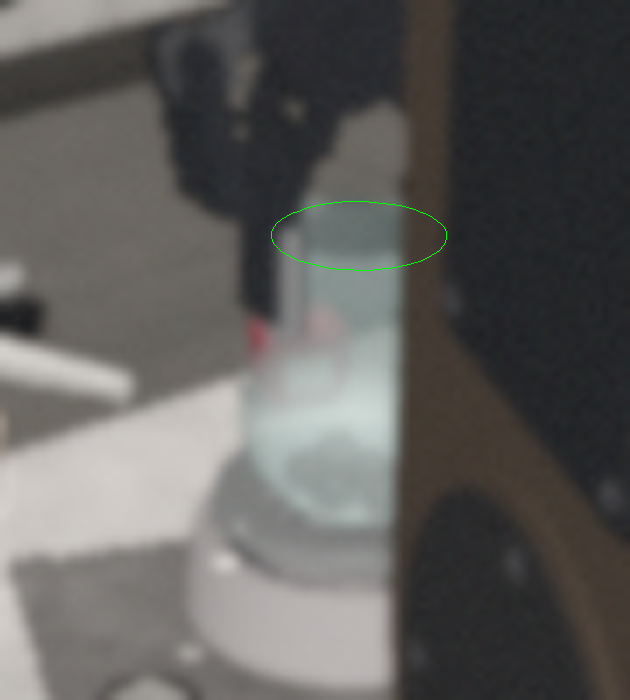

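>>> drive_tool:
  series:
    - [[0.06, 0, 0.03], [0, -0.3, 0]]
    - [[0.06, 0, 0], [0, 0, 0]]
    - [[0, 0, 0], [0, 0, 0]]

```text
time: 20.8
eef_pos: [0.4621, -0.0649, 0.1107]
tcp_rot: [0.708, -0.03, -0.705, -0.031]
contact_force: [-3.5, 1.6, 6.6]
opening: 0.62
```

```bash
python3 - <<'E'
from st import *
plan([.461,-.0645,.108],down(-94.9))
E
```

```text
t 20.8 pos [ 0.4621 -0.0649  0.1107] op 0.62 F [-3.5  1.6  6.6] q [-3.580e-01 -2.400e-02  2.182e+00  2.000e-03  9.810e-01  1.298e+00]
x [ 0.004  0.    -1.   ] y [-0.086 -0.996 -0.001] z [-0.996  0.086 -0.004]
shift [ 0.053 -0.006  0.022] turn [-0.06 -0.21  0.04]
```

>>> drive_tool:
  series:
    - [[0.08, 0, 0.02], [0, -0.2, 0]]
    - [[0.08, 0, 0], [0, 0, 0]]
    - [[0.08, 0, 0], [0, 0, 0]]

```text
time: 21.1
eef_pos: [0.464, -0.0652, 0.1101]
tcp_rot: [-0.706, 0.03, 0.707, 0.031]
contact_force: [-13.0, 5.2, 28.2]
opening: 0.62
```

```bash
python3 - <<'E'
from st import *
from ov import *
plan([.461,-.0645,.108],down(-94.9)); p=ctrl.get_state()["eef_pos"]
s=cam("scene"); draw(s,flask(.4605,-.0645,.033)[:1]+[circ(.4602,-.0645,.042,.046)],(230,160,320,260),7,'pics/w8.png')
rep()
t=cam("top","pics/t14.png"); cv2.imwrite("pics/s14.png",s["img"][:,:,::-1])
cv2.imwrite("pics/m14.png",np.hstack([cv2.resize(cv2.imread(f"pics/{n}14.png"),(400,300)) for n in "ts"]))
E
```

```text
t 21.1 pos [ 0.464  -0.0652  0.1101] op 0.62 F [-13.    5.2  28.2] q [-3.570e-01 -1.500e-02  2.174e+00  1.000e-03  9.850e-01  1.300e+00]
x [-0.002  0.002 -1.   ] y [-0.087 -0.996 -0.002] z [-0.996  0.087  0.002]
shift [ 0.041 -0.008  0.061] turn [-0.06  0.12  0.09]
t 21.15 pos [ 0.464  -0.0652  0.1101] op 0.619 F [-11.8   5.3  27.4] q [-3.570e-01 -1.500e-02  2.174e+00  1.000e-03  9.850e-01  1.300e+00]
x [-0.002  0.002 -1.   ] y [-0.086 -0.996 -0.002] z [-0.996  0.086  0.002]
```

View pics/w8.png

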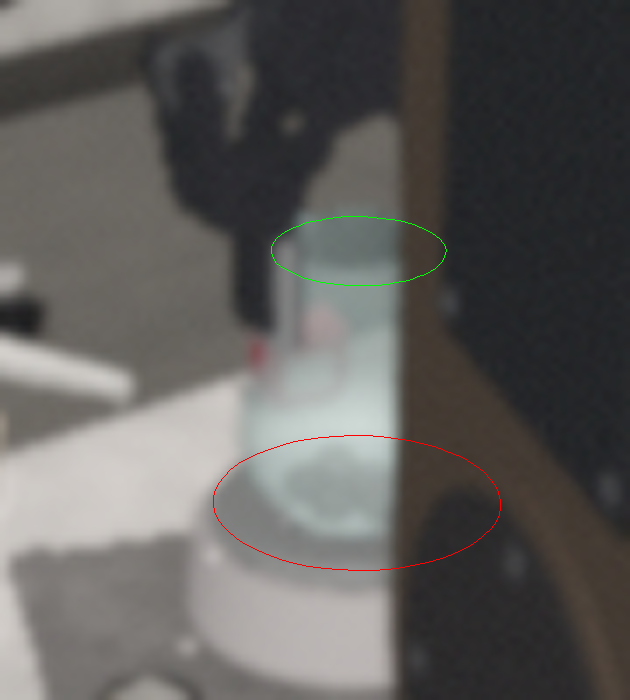

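View pics/m14.png

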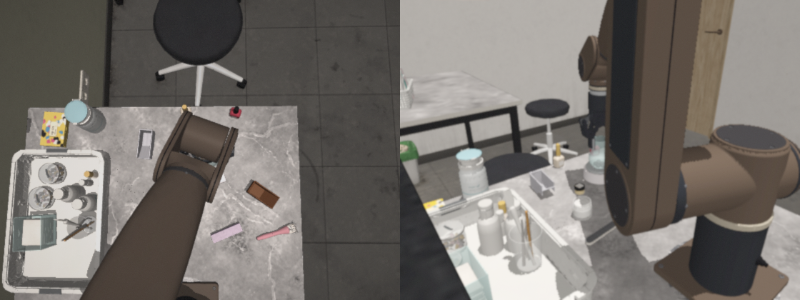

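>>> drive_tool:
  series:
    - [[0.03, 0, 0.06], [0, 0, 0]]
    - [[0.03, 0, 0.02], [0, 0, 0]]

```text
time: 21.4
eef_pos: [0.4616, -0.0648, 0.1105]
tcp_rot: [0.707, -0.03, -0.706, -0.031]
contact_force: [-0.9, 2.7, 7.2]
opening: 0.625
```

```bash
python3 - <<'E'
from st import *
plan([.461,-.0645,.108],down(-94.9))
E
```

```text
t 21.4 pos [ 0.4616 -0.0648  0.1105] op 0.625 F [-0.9  2.7  7.2] q [-3.590e-01 -2.300e-02  2.182e+00  2.000e-03  9.830e-01  1.297e+00]
x [ 0.002  0.002 -1.   ] y [-0.087 -0.996 -0.002] z [-0.996  0.087 -0.001]
shift [ 0.049 -0.005  0.012] turn [-0.07 -0.08  0.1 ]
```

>>> drive_tool:
  series:
    - [[0.06, 0, 0.03], [0, 0, 0]]

```text
time: 21.5
eef_pos: [0.4617, -0.0648, 0.1098]
tcp_rot: [0.708, -0.03, -0.705, -0.031]
contact_force: [-3.8, 3.9, 19.0]
opening: 0.622
```

```bash
python3 - <<'E'
from st import *
from ov import *
plan([.461,-.0645,.108],down(-94.9))
s=cam("scene"); draw(s,[],(230,160,320,260),7,'pics/w9.png')
for i in range(4): cam("scene"); print(ctrl.get_state()["contact_force"].round(1))
E
```

```text
t 21.5 pos [ 0.4617 -0.0648  0.1098] op 0.622 F [-3.8  3.9 19. ] q [-0.359 -0.024  2.184  0.004  0.978  1.296]
x [ 0.005  0.001 -1.   ] y [-0.087 -0.996 -0.002] z [-0.996  0.087 -0.005]
shift [ 0.036 -0.005  0.014] turn [-0.07 -0.28  0.1 ]
[-3.3  3.1 13.5]
[-3.2  4.5 13.2]
[-4.1  3.9 14.2]
[-3.7  3.9 13.5]
```

View pics/w9.png

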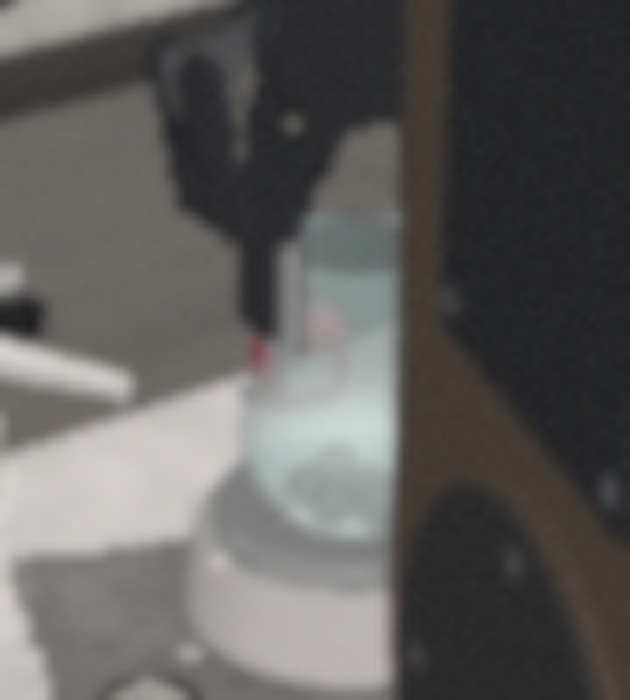

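```bash
python3 -c "
from plant import ctrl
print(ctrl.sign_off())"
```

```text
the job is handed in; nothing more can be done
None
```

I poured all five balls into the flask and stood the empty scoop upright on the table, close to where it started. Then I set the flask in the mixer ring, pressed it down until the ring met the housing, and handed in at about 21.7 s while still holding it there. No verdict came back.

**What the last checks showed:**
- **Balls:** the top view after pouring showed five in the flask, which still stood on the table with the ring at rest. The later side views are partly hidden by the arm and did not allow a fresh count.
- **Scoop:** upright, empty and let go; its outline in the side view matched the expected upright model.
- **Press:** the tool sits about 18 mm below the expected seated height. An earlier, harder push jumped to 28 N, as on a hard stop, so I eased off to a steady 13–14 N downward.
- **Flask:** it looks upright and seated, and the tool is about 1.5 mm from the measured ring centre.
- **Pot and gold-capped polish bottle:** both looked undisturbed in the pictures. I judged this by eye and did not measure their positions again.

**What disagreed:**
- **Side force:** about 5 N of sideways force remained on the tool at the end.
- **Flask height:** in the side view the flask rim sat about 2 mm higher than my model. The same offset was there before pressing, so I took it as camera calibration error.

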